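Level the filter stand on the back-door worktop

ROBOT

A 6-joint arm with a two-finger parallel gripper is mounted at the origin on the work surface. World frame = base frame: x ahead of the robot, y to its left, z up, the work surface at z = 0. Lengths are in m, angles in rad, forces in N, time in s.
With the tool pointing down it reaches from about 0.375 to 0.75 m from the base axis. Payload 9 kg.
Tool frame: the origin (TCP) lies where the fingers leave the gripper's body, on its centre line; the fingertips stand ctrl.tip_reach ahead of it and the grasp point (between the pads) lies 54 mm ahead of it (ctrl.tip_reach is the distance from the TCP to the fingertips, in m); x points along the fingers, y is the direction in which the jaws open and shut, and the axes are right-handed (so a half turn about x gives the same grasp; the last joint's range is limited). The gripper opens to 85 mm and grips with 20 to 120 N. Pads are 22 mm wide; open, the fingers measure 114 mm over their backs; the gripper's body (76 mm by 85 mm) begins 54 mm behind the grasp point. The pads swing forward as they close: fully open they stand 13 mm farther back than shut.
Start: joints at [-1.521, 0.104, 0.097, 1.564, 0, 1.353], TCP at [0.159, -0.579, 0.304] pointing down, gripper open.
Joint ranges: [-2.99, 2.99], [-0.84, 1.86], [-1.1, 1.16], [-1.84, 2.11], [-1.51, 1.56], [-3.14, 3.14]. Speed limits (rad/s): [2.22, 2.22, 2.57, 3.14, 3.14, 3.14].

INTERFACE

Orientations are given as a unit quaternion [w, x, y, z].
In Python, from station import ctrl gives the robot as it stands.
- The arm moves only by the tool apply_moves, never from a script. Its argument "rows" is a list that holds one entry, the list of rows, each a list of 7 numbers: the shift along the world's x, y, z in cm, then the turn, a rotation vector about the world's x, y, z in rad, then the finger opening in cm, from 0 to 8.54. In form: [[[tx, ty, tz, rx, ry, rz, hand], ...]]. A call has 1 to 10 rows; each row shifts and turns the commanded pose from where the row before left it; what a row does not reach is not made up. A row lasts 1/10 s, in which the tool goes at most 50 mm and 8.59 degrees, less where a joint would pass 70% of its speed; a pose out of reach is approached as far as the arm can. A call with a gripper value outside its range is refused whole. The fingers move at their own pace and stop on an object; "force" is the grip in N (left out, the last holds). Time passes only in rows, so rows that do not move let the fingers close. It gives the time, the measured TCP pose, the force and the opening at its end, in the units of the state.
- ctrl.get_obs(): the state, without advancing time (a new reading comes with each control period).
- ctrl.capture(name): name is "scene" or "side" or "wrist"; returns the picture (420x560x3 uint8, red, green, blue); there is no depth.
- ctrl.camera_params(name): a dict with "intrinsics" (3x3 intrinsics, pixels), "view" (4x4, takes a point from world to camera coordinates); the wrist camera has in their place "T_tool_cam" (4x4, takes a point from camera to tool coordinates, whose origin is the TCP and whose axes are the tool frame's). Camera axes: x right, y up, looking along -z (the intrinsics and any distortion apply to the point x, -y, -z); pixel columns grow to the right and rows downward; lengths in m; the calibration is good to about 2 mm. The wrist camera is an equidistant fisheye: a pixel r from the principal point sees the ray r / f radians off the axis. A picture is of the moment at which its call begins: read the wrist's pose just before it. camera_params takes no time and is no camera call.
- ctrl.hand_in(): hands the job in, once; it reports no verdict.
The state is a dict: "t": time; "joints": joint angles; "joint_velocities": joint speeds; "joint_torque": joint torques, N m; "eef_pos": TCP position; "ee_rot": TCP orientation; "wrist_force": force on the tool from outside, world axes, zero at the start; "wrist_torque": the same for the moment, N m; "opening": finger opening in m.
Only numpy, scipy, OpenCV 4.12 (cv2) and the standard library are available. Lean on these libraries where they do the work, as an engineer would, in place of code of your own. Each camera call takes 0.05 s, during which the arm holds its last target.

TASK

The low steel stand for the water filter leans because the worktop falls towards the drain. Hold the scraper block and push the loose scale chips off the top of the stand with it, not with your fingers, put the block back down on the worktop, and set the spirit level on the stand's bare top, lengthwise along it, and let go; then turn the knob of the levelling foot until the bubble sits between the two rings. Finish with the fingers pressing down on the middle of the level with about a kilogram's push (10 N), and stay there pressing, the bubble still centred; leave the kettle, cups, jar and wrench alone.

Things in the scene. Friction and masses are not known exactly. Their poses are not given: they have to be found in the camera images.
- shelf: The stand: a small three-footed stainless steel shelf that cannot be shifted; bare flat plate 120 mm (x) by 220 mm (y), no rim, top about 70 mm above the worktop. y runs lengthwise towards the levelling foot. Origin: on the worktop, midway between the two plain feet, which stand under the plate, 90 mm from its centre; the levelling foot is 250 mm from here towards y, beyond the plate's end.
- shelf_top (a point): Centre of the top of the stand's plate (120 x 220 mm), 70 mm above the worktop; z is the plate's normal, y runs lengthwise towards the levelling foot, whose axis is 160 mm away. At the start the levelling-foot end is too low: the top leans down towards y by about 2.5 to 6 mrad (1.4 mm at most over the plate).
- knob_grip (a point): The knob of the levelling foot: a black fluted round knob 40 mm in diameter and 28 mm tall on an upright 16 mm threaded spindle in a lug at the stand's end. This point lies on the turning axis, 16 mm above the knob's underside and 12 mm below its flat top, 104 mm above the worktop. The knob stays at this height as it turns; the stand climbs up the spindle.
- levelling_screw (a joint): Angle of that knob in rad, positive clockwise seen from above, 0 about level. Clockwise raises the stand's levelling-foot end by 4 mm a turn: 2.55 mrad of tilt per rad. It starts 1.0 to 2.4 rad short of level, so it must turn clockwise. It turns at about 0.08 N m and stays where it is left.
- level: Pocket spirit level, plain aluminium bar 150 mm long (y) by 22 mm wide (x) by 32 mm tall (z), 0.26 kg, black end caps; origin: centre of its underside. It stands on the worktop at the start. A green vial lies along y in a slot in the middle of its top edge and is read from above; the slot is too narrow for fingers, so the top can be pressed or the sides gripped there.
- bubble (a joint): Where the bubble's middle is in the vial, in m from the vial's middle, positive towards the level's +y end. The bubble is white, 14 mm long, and stays between the two black rings (18 mm apart) within 2 mm of the middle. It runs to the higher end, 1.6 mm per mrad of tilt, 16.5 mm at most, and comes to rest within about 1 s.
- scraper: Scraper block standing upright on the worktop: nylon blade 100 mm wide (x), 22 mm thick (y), 18 mm tall, below a rounded wooden grip 96 mm (x) by 26 mm (y) that reaches up to 62 mm; 0.12 kg. The origin is the centre of its underside.
- chip0: Off-white chip of kettle scale, about 22 x 14 x 9 mm, 10 g, lying loose on the stand's top; the origin is the centre of its underside.
- chip1: Off-white chip of kettle scale, about 18 x 12 x 8 mm, 10 g, lying loose on the stand's top; the origin is the centre of its underside.
- chip2: Off-white chip of kettle scale, about 24 x 12 x 10 mm, 10 g, lying loose on the stand's top; the origin is the centre of its underside.
- chip3: Off-white chip of kettle scale, about 16 x 13 x 8 mm, 10 g, lying loose on the stand's top; the origin is the centre of its underside.
- kettle: Closed aluminium kettle, 160 mm wide, 195 mm tall with its handle; leave alone. Origin: centre of its underside.
- turntable: Grey plastic turntable 220 mm across, 28 mm tall, carrying four upturned white cups; leave alone. Origin: centre of its underside.
- cup0: White melamine cup, upside down on the turntable, 80 mm across, 75 mm tall; leave alone. Origin: centre of its underside.
- cup1: White melamine cup, upside down on the turntable, 80 mm across, 75 mm tall; leave alone. Origin: centre of its underside.
- cup2: White melamine cup, upside down on the turntable, 80 mm across, 75 mm tall; leave alone. Origin: centre of its underside.
- cup3: White melamine cup, upside down on the turntable, 80 mm across, 75 mm tall; leave alone. Origin: centre of its underside.
- jar: Small lidded glass jar, 60 mm across, 85 mm tall; leave alone. Origin: centre of its underside.
- wrench: White plastic filter housing wrench lying flat: ring 146 mm across with a handle towards its +y, 290 mm long, 16 mm thick; leave alone. Origin: under the ring's centre.
Mind the look-alikes: they are no part of the job. Leave any pink or purple look-alike of the scraper alone. Of the things that look like the level, the smaller one is meant.

How it is judged:
By the outcome, as a careful person would: the job done as asked, in the order asked, and still so for the second after the job is handed in, while the arm keeps its last pose, push and grip.
It also fails if it takes over 72 s, if anything falls off the work surface, if the arm or the gripper's body presses on something with over 40 N, if the wrist force passes 120 N, or if a joint passes its speed limit or range.

## Working session

There is one attempt and no reset: what is moved stays moved. The work goes in short steps, Python scripts to look and compute and a tool call to move; the robot and the scene stay as the last step left them, time stands still between calls to the robot, and variables do not carry over. Pictures are saved under pics/ and viewed, and the job is handed in when it is done.

Besides the shell and the picture viewer there is one more tool, called after "Request:" by a JSON object that holds its "op" and its "data", one argument or row to a line. apply_moves: Moves the arm, as the interface text tells. Its arguments: {"type":"object","properties":{"rows":{"type":"array","items":{"type":"array","items":{"type":"array","items":{"type":"number"}}}},"force":{"type":"number"}},"required":["rows"]}

```bash
ls -la; mkdir -p pics; python3 - <<'E'
from station import ctrl
import cv2,numpy as np
print(ctrl.get_obs(), ctrl.tip_reach)
for n in ["scene","side","wrist"]:
    p=ctrl.camera_params(n); print(n,{k:np.round(v,4).tolist() if not isinstance(v,str) else v for k,v in p.items()})
    cv2.imwrite(f"pics/{n}0.png",ctrl.capture(n)[:,:,::-1])
E
```

```text
total 12
drwxr-xr-x  3 agent agent 4096 Dec  7 06:21 .
drwxr-xr-x 23 root  root  4096 Dec  7 06:21 ..
drwxr-xr-x  2 agent agent 4096 Dec  7 06:21 pics
{'t': 0.0, 'joints': array([-1.52072324e+00,  1.04728333e-01,  9.64841579e-02,  1.56385103e+00,
        1.56873317e-06,  1.35310597e+00]), 'joint_velocities': array([ 3.61869078e-04, -1.51301688e-04,  7.53404572e-04, -4.32280484e-05,
        1.06159220e-03, -8.76772527e-04]), 'joint_torque': array([ 3.05484818e-04, -5.56928372e+01,  5.03649116e+01,  1.69819401e-02,
       -4.15773884e-04,  1.99394080e-06]), 'eef_pos': array([ 0.15874924, -0.57839453,  0.30311343]), 'ee_rot': array([ 0.09392853,  0.70081789,  0.09484366, -0.7007399 ]), 'wrist_force': array([-0.41668315, -0.67842843, -0.59694241]), 'wrist_torque': array([ 0.01271035, -0.01455892,  0.00750454]), 'opening': 0.08560784589953267} 0.0726
scene {'intrinsics': [[382.0772, 0.0, 285.8811], [0.0, 382.0772, 208.1658], [0.0, 0.0, 1.0]], 'view': [[0.4703, 0.8822, 0.0204, -0.236], [-0.4992, 0.247, 0.8305, 0.2019], [0.7277, -0.4008, 0.5566, -1.4824], [0.0, 0.0, 0.0, 1.0]]}
side {'intrinsics': [[384.8461, 0.0, 272.9748], [0.0, 384.8461, 208.4532], [0.0, 0.0, 1.0]], 'view': [[-0.8455, -0.5337, -0.0176, 0.4249], [0.3391, -0.5622, 0.7543, -0.2682], [-0.4125, 0.6317, 0.6563, -0.8293], [0.0, 0.0, 0.0, 1.0]]}
wrist {'intrinsics': [[325.1923, 0.0, 283.0285], [0.0, 325.1923, 211.9433], [0.0, 0.0, 1.0]], 'T_tool_cam': [[0.0002, 0.2735, -0.9619, -0.0701], [1.0, 0.0006, 0.0003, -0.0008], [0.0007, -0.9619, -0.2735, -0.0694], [0.0, 0.0, 0.0, 1.0]]}
```

View pics/scene0.png

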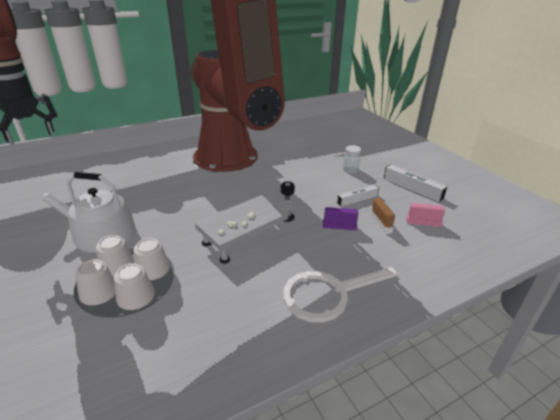

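View pics/side0.png

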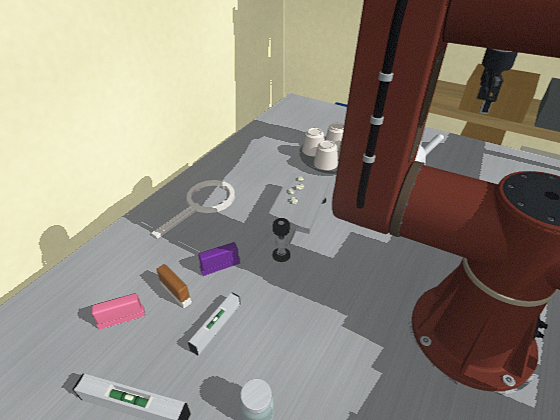

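View pics/wrist0.png

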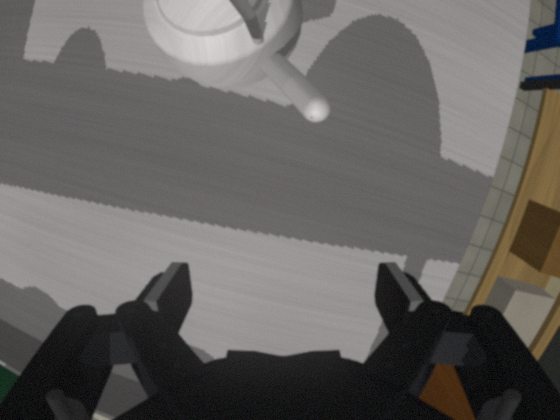

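The scene view shows these look-alikes:
- **Scrapers:** wood/white at scene (383,212) and side (173,284), purple at scene (341,218), pink at scene (426,215).
- **Levels:** small at scene (358,197) and side (215,323), large at scene (414,183) and side (130,398).

By the description I'll use the wood/white scraper and the small level. Chips are at scene (221–251, 215–232), and the knob is at scene (288,188) and side (281,227).

```bash
cat > h.py <<'E'
import cv2,numpy as np
from scipy.spatial.transform import Rotation as R
from station import ctrl
def cam(n,obs=None):
    p=ctrl.camera_params(n);K=np.array(p['intrinsics'])
    if n!='wrist': return K,np.array(p['view'])
    obs=obs or ctrl.get_obs();q=obs['ee_rot']
    T=np.eye(4);T[:3,:3]=R.from_quat([q[1],q[2],q[3],q[0]]).as_matrix();T[:3,3]=obs['eef_pos']
    return K,np.linalg.inv(T@np.array(p['T_tool_cam']))
def ray(n,uv,c=None):
    K,V=c or cam(n);u=(uv[0]-K[0,2])/K[0,0];v=(uv[1]-K[1,2])/K[1,1]
    if n=='wrist':
        r=np.hypot(u,v);s=np.sin(r)/r if r>1e-9 else 1;d=np.array([u*s,-v*s,-np.cos(r)])
    else: d=np.array([u,-v,-1.])
    Ci=np.linalg.inv(V);d=Ci[:3,:3]@d;return Ci[:3,3],d/np.linalg.norm(d)
def onz(n,uv,z,c=None):
    o,d=ray(n,uv,c);return o+d*(z-o[2])/d[2]
def proj(n,P,c=None):
    K,V=c or cam(n);p=V[:3,:3]@np.asarray(P,float)+V[:3,3];x,y,w=p[0],-p[1],-p[2]
    if n=='wrist':
        h=np.hypot(x,y);t=np.arctan2(h,w);s=t/h if h>1e-9 else 1
        return np.array([K[0,2]+K[0,0]*x*s,K[1,2]+K[1,1]*y*s])
    return np.array([K[0,2]+K[0,0]*x/w,K[1,2]+K[1,1]*y/w])
def tri(n1,a,n2,b):
    o1,d1=ray(n1,a);o2,d2=ray(n2,b)
    A=np.stack([d1,-d2],1);s=np.linalg.lstsq(A,o2-o1,rcond=None)[0]
    p,q=o1+s[0]*d1,o2+s[1]*d2;return (p+q)/2,np.linalg.norm(p-q)
def snap(n,name):
    o=ctrl.get_obs();c=cam(n,o) if n=='wrist' else cam(n);im=ctrl.capture(n)[:,:,::-1].copy();cv2.imwrite(f'pics/{name}.png',im);return im,c
def crop(im,x0,y0,x1,y1,name,s=4):
    cv2.imwrite(f'pics/{name}.png',cv2.resize(im[y0:y1,x0:x1],None,fx=s,fy=s,interpolation=cv2.INTER_CUBIC))
E
python3 - <<'E'
from h import *
s=cv2.imread('pics/scene0.png');d=cv2.imread('pics/side0.png')
crop(s,180,140,340,270,'c1',5);crop(s,320,140,460,240,'c2',5);crop(d,140,210,300,360,'c3',4)
crop(d,240,160,340,270,'c4',5)
for n,uv in [('kn',((288,186),(281,225)))]: print(tri('scene',uv[0],'side',uv[1]))
E
```

```text
(array([0.46571664, 0.02156241, 0.1077182 ]), np.float64(0.003992987370450647))
```

View pics/c1.png

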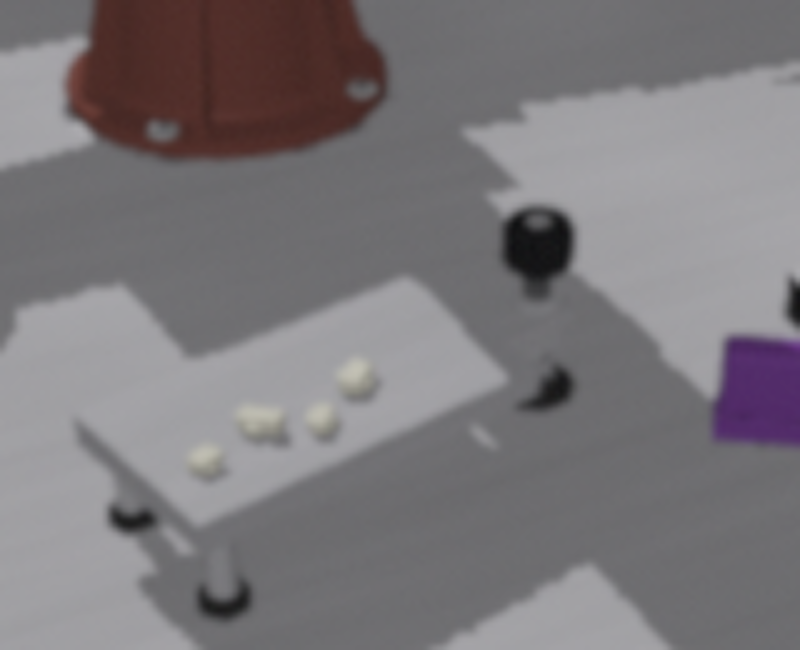

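View pics/c2.png

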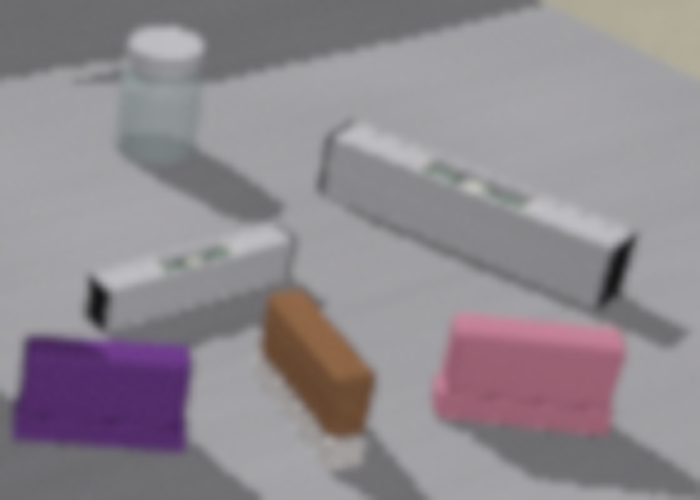

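View pics/c3.png

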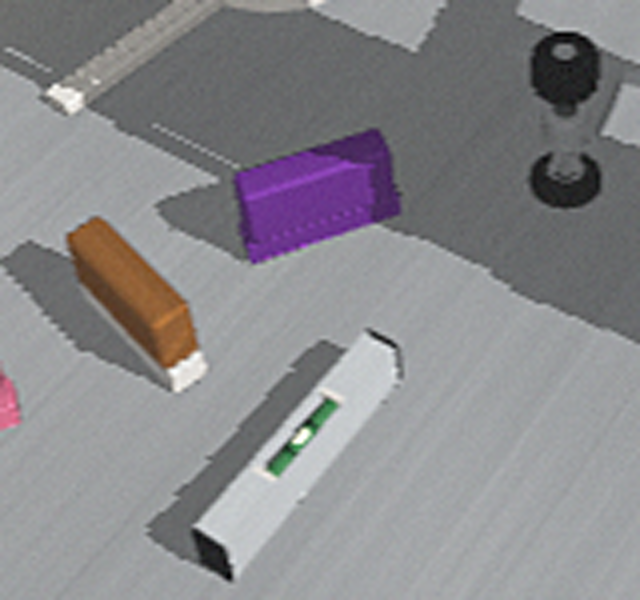

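View pics/c4.png

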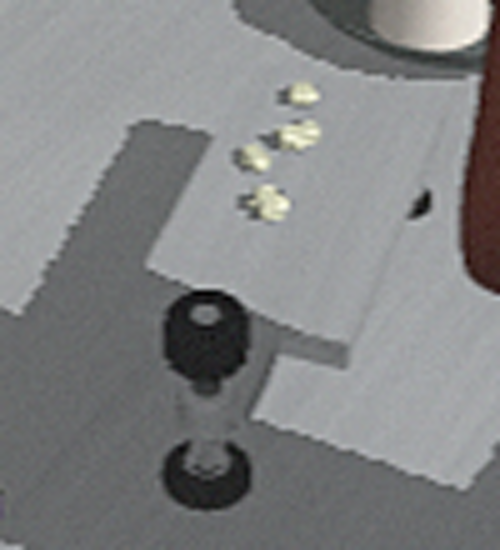

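```bash
python3 - <<'E'
from h import *
np.set_printoptions(precision=4,suppress=True)
c1=lambda x,y:(180+x/5,140+y/5); c2=lambda x,y:(320+x/5,140+y/5);c3=lambda x,y:(140+x/4,210+y/4);c4=lambda x,y:(240+x/5,160+y/5)
print('knob',onz('scene',c1(538,220),.116),onz('side',c4(205,312),.116))
for p in [(75,420),(405,277),(510,380),(198,527)]: print('plate',onz('scene',c1(*p),.07))
for p in [(148,267),(350,348),(210,135)]: print('plate side',onz('side',c4(*p),.07))
print('scr scene',[onz('scene',c2(*p),.062)[:2] for p in [(290,292),(267,318),(372,375),(335,390)]])
print('scr side',[onz('side',c3(*p),.062)[:2] for p in [(98,217),(68,238),(190,298),(158,325)]])
print('blade side bottom',[onz('side',c3(*p),0)[:2] for p in [(177,390),(206,370)]])
print('lev side',[onz('side',c3(*p),.032)[:2] for p in [(370,333),(400,350),(195,528),(233,550),(302,436)]])
print('lev scene',[onz('scene',c2(*p),.032)[:2] for p in [(90,278),(285,225),(197,258)]])
a=[(357,378),(248,420),(272,422),(322,420),(206,460)]
for p in a: print('chip sc',onz('scene',c1(*p),.075)[:2])
for p in [(302,95),(298,135),(254,158),(268,203)]: print('chip sd',onz('side',c4(*p),.075)[:2])
E
```

```text
knob [0.4698 0.0199 0.116 ] [0.465  0.0192 0.116 ]
plate [ 0.4766 -0.2561  0.07  ]
plate [ 0.4248 -0.043   0.07  ]
plate [ 0.5451 -0.0365  0.07  ]
plate [ 0.5878 -0.2291  0.07  ]
plate side [ 0.5351 -0.0369  0.07  ]
plate side [ 0.4138 -0.038   0.07  ]
plate side [ 0.5662 -0.152   0.07  ]
scr scene [array([0.581 , 0.2657]), array([0.5973, 0.2352]), array([0.6696, 0.2508]), array([0.6716, 0.2226])]
scr side [array([0.6555, 0.2361]), array([0.6591, 0.2571]), array([0.5686, 0.2526]), array([0.5713, 0.2759])]
blade side bottom [array([0.5716, 0.2756]), array([0.5664, 0.2563])]
lev side [array([0.4836, 0.2024]), array([0.4621, 0.2029]), array([0.4872, 0.3472]), array([0.4625, 0.3463]), array([0.4743, 0.2759])]
lev scene [array([0.4766, 0.1978]), array([0.4787, 0.3514]), array([0.4868, 0.2733])]
chip sc [ 0.5133 -0.1124]
chip sc [ 0.5231 -0.1781]
chip sc [ 0.5302 -0.1677]
chip sc [ 0.5401 -0.1439]
chip sc [ 0.5455 -0.2092]
chip sd [ 0.5363 -0.2071]
chip sd [ 0.5196 -0.1725]
chip sd [ 0.5305 -0.1412]
chip sd [ 0.5039 -0.1109]
```

```bash
python3 - <<'E'
from h import *
np.set_printoptions(precision=4,suppress=True)
o=ctrl.get_obs();q=o['ee_rot'];print(R.from_quat([q[1],q[2],q[3],q[0]]).as_matrix())
for n,p,z in [('purple',(341,209),.062),('pink',(426,207),.062),('biglev',(414,180),.05),('jar',(353,150),.085),('ring',(315,293),.016),('wr end',(390,271),.016),('cupR',(150,245),.1),('cupF',(133,270),.1),('cupB',(112,240),.1),('cupL',(92,268),.1),('kettle',(93,192),.19)]:
    print(n,onz('scene',p,z)[:2])
E
```

```text
[[-0.0001  0.2646 -0.9643]
 [ 0.001  -0.9643 -0.2646]
 [-1.     -0.001  -0.0002]]
purple [0.5787 0.1343]
pink [0.6791 0.3606]
biglev [0.5301 0.4601]
jar [0.3147 0.3673]
ring [ 0.7827 -0.0746]
wr end [0.8042 0.1287]
cupR [ 0.5511 -0.3805]
cupF [ 0.6189 -0.4295]
cupB [ 0.4936 -0.4546]
cupL [ 0.574  -0.5048]
kettle [ 0.4146 -0.4661]
```

Request:
{"op": "apply_moves", "data": {
  "rows": [
    [[2.4,4.0,0.8,0,0,0.145,8.5],[2.4,4.0,0.8,0,0,0.145,8.5],[2.4,4.0,0.8,0,0,0.145,8.5],[2.4,4.0,0.8,0,0,0.145,8.5],[2.4,4.0,0.8,0,0,0.145,8.5],[2.4,4.0,0.8,0,0,0.145,8.5],[2.4,4.0,0.8,0,0,0.145,8.5],[2.4,4.0,0.8,0,0,0.145,8.5],[2.4,4.0,0.8,0,0,0.145,7],[2.4,4.0,0.8,0,0,0.145,6]]
  ]
}}

```text
t: 1.15
eef_pos: [0.3993, -0.1768, 0.3842]
ee_rot: [0.537, 0.46, 0.537, -0.46]
wrist_force: [1.6, -0.9, -1.1]
opening: 0.0602
```

Request:
{"op": "apply_moves", "data": {
  "rows": [
    [[3,3.8,0.5,0,0,0.145,6],[2,3.8,0.5,0,0,0.145,6],[0,0,0,0,0,0.145,6],[0,0,0,0,0,0.145,6],[0,0,0,0,0,0,6]]
  ]
}}

```text
t: 1.65
eef_pos: [0.4489, -0.1022, 0.3937]
ee_rot: [0.645, 0.289, 0.646, -0.288]
wrist_force: [-0.1, -0.1, -0.7]
opening: 0.0599
```

```bash
python3 - <<'E'
from h import *
im,c=snap('wrist','w1');o=ctrl.get_obs();print(o['t'],o['eef_pos'],o['joints'],o['wrist_force'])
E
```

```text
1.7 [ 0.44877299 -0.10248971  0.39376836] [-5.09950539e-01 -2.76089545e-01 -9.75654908e-02  1.74957276e+00
  5.02208372e-05  3.36632907e-01] [0.31010924 0.56646992 0.25341127]
```

View pics/w1.png

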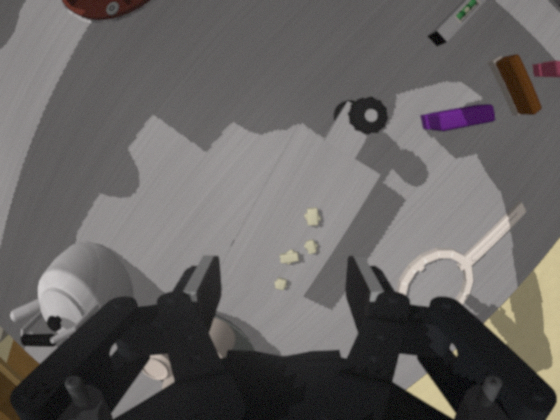

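```bash
python3 - <<'E'
from h import *
im=cv2.imread('pics/w1.png')
crop(im,180,80,440,340,'w1c',3)
crop(im,400,0,560,140,'w1d',4)
E
```

```text
(no output)
```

View pics/w1c.png

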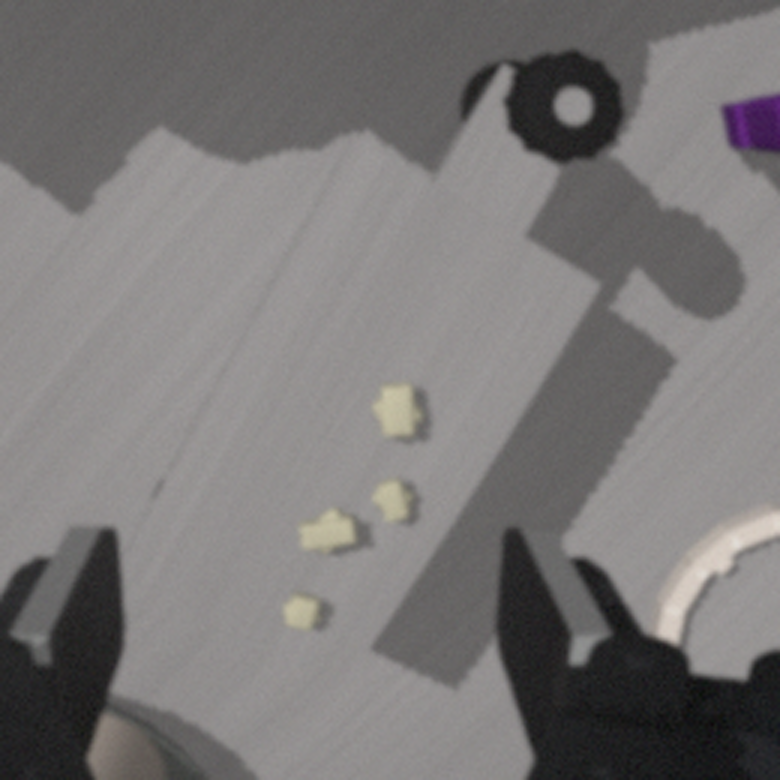

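View pics/w1d.png

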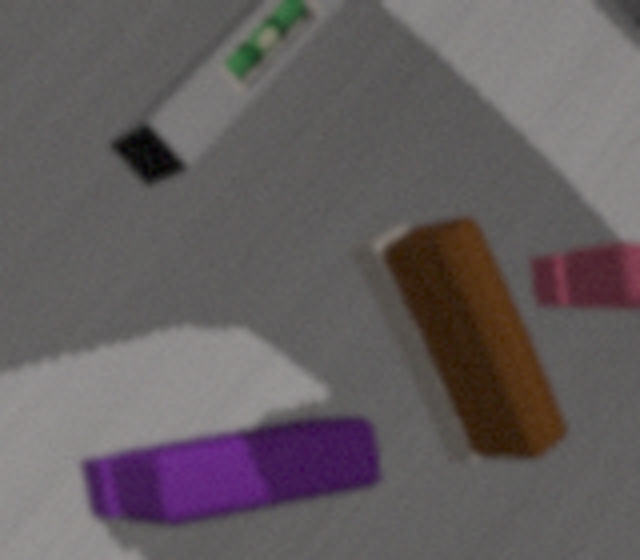

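```bash
python3 - <<'E'
from h import *
np.set_printoptions(precision=4,suppress=True)
o=ctrl.get_obs();c=cam('wrist',o)
q=o['ee_rot'];M=R.from_quat([q[1],q[2],q[3],q[0]]).as_matrix();print('yaw',np.arctan2(M[1,1],M[0,1]),M[:,0])
w=lambda x,y:(180+x/3,80+y/3); d=lambda x,y:(400+x/4,y/4)
f=lambda uv,z:onz('wrist',uv,z,c)[:2]
print('knob',f(w(570,104),.116))
a,b=f(w(600,287),.07),f(w(375,645),.07);print('edge',a,b,np.linalg.norm(b-a),'dir',np.arctan2(*(a-b)[::-1]))
print('lug edge',f(w(500,75),.07),f(w(432,180),.07))
print('left line',f(w(350,160),.07),f(w(160,490),.07),f(w(205,405),.07))
for p in [(398,410),(393,500),(328,532),(302,612)]: print('chip',f(w(*p),.075))
print('scr top',[f(d(*p),.062) for p in [(432,225),(480,225),(525,455),(565,435)]], 'left top edge', f(d(390,255),.05),f(d(475,450),.05))
print('blade',f(d(370,245),.018),f(d(465,465),.018))
print('lev',f(d(268,38),.032),f(d(150,130),.032),f(d(185,165),.032))
E
```

```text
yaw 0.724212879306936 [-0.0002  0.0002 -1.    ]
knob [0.4662 0.0201]
edge [ 0.5371 -0.0169] [ 0.5794 -0.2035] 0.19136600317243493 dir 1.7940016043513303
lug edge [0.4456 0.0177] [ 0.4541 -0.033 ]
left line [ 0.4241 -0.0492] [ 0.4564 -0.2087] [ 0.4465 -0.1658]
chip [ 0.5078 -0.1126]
chip [ 0.5338 -0.1436]
chip [ 0.5228 -0.1732]
chip [ 0.5405 -0.2105]
scr top [array([0.5673, 0.2557]), array([0.5826, 0.2762]), array([0.6574, 0.2286]), array([0.6672, 0.2522])] left top edge [0.5665 0.2384] [0.645  0.2168]
blade [0.5699 0.2555] [0.6642 0.2285]
lev [0.4818 0.2737] [0.473  0.2016] [0.4909 0.2026]
```

Request:
{"op": "apply_moves", "data": {
  "rows": [
    [[1.9,3.95,-1.5,0,0,0.065,6],[1.9,3.95,-1.5,0,0,0.065,6],[1.9,3.95,-1.5,0,0,0.065,6],[1.9,3.95,-1.5,0,0,0.065,6],[1.9,3.95,-1.5,0,0,0.065,6],[1.9,3.95,-1.5,0,0,0.065,6],[1.9,3.95,-1.5,0,0,0.065,6],[1.9,3.95,-1.5,0,0,0.065,6],[1.7,3.95,-1.5,0,0,0.065,6],[0,0,0,0,0,0,6]]
  ]
}}

```text
t: 2.7
eef_pos: [0.6174, 0.2561, 0.2536]
ee_rot: [0.699, 0.091, 0.703, -0.092]
wrist_force: [-0.6, -0.2, -0.9]
opening: 0.06
```

```bash
python3 - <<'E'
from h import *
im,c=snap('wrist','w2');o=ctrl.get_obs();print(o['t'],o['eef_pos'],o['joints'])
np.save('c2.npy',c[1])
E
```

```text
2.75 [0.61729303 0.25421037 0.25563847] [1.95197676e-01 3.14528045e-01 2.46857246e-01 1.50778515e+00
 2.26733240e-04 4.55992427e-01]
```

View pics/w2.png

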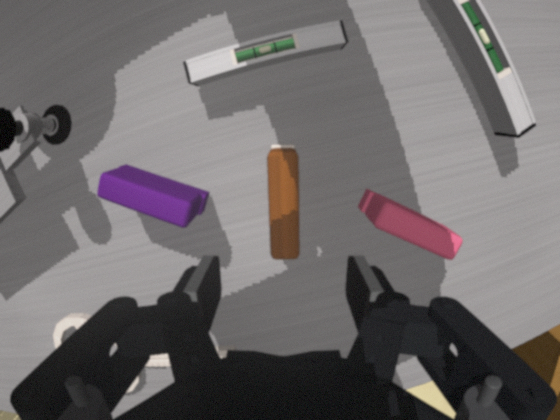

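```bash
python3 - <<'E'
from h import *
np.set_printoptions(precision=4,suppress=True)
im=cv2.imread('pics/w2.png');K=cam('wrist')[0];c=(K,np.load('c2.npy'))
hsv=cv2.cvtColor(im,cv2.COLOR_BGR2HSV);m=cv2.inRange(hsv,(5,100,60),(20,255,255))
m[:, :200]=0;m[:,360:]=0;m[300:]=0
ys,xs=np.nonzero(m);print(xs.min(),xs.max(),ys.min(),ys.max())
pts=np.array([onz('wrist',(x,y),.062,c)[:2] for x,y in zip(xs,ys)],np.float32)
print(cv2.minAreaRect(pts))
ms=pts.mean(0);u,s,v=np.linalg.svd(pts-ms,full_matrices=False);print(ms,v[0],np.degrees(np.arctan2(v[0][1],v[0][0])))
# level: grey ends / vial green
g=cv2.inRange(hsv,(45,100,40),(85,255,255));g[100:]=0;g[:,:200]=0;g[:,330:]=0
ys,xs=np.nonzero(g);p=np.array([onz('wrist',(x,y),.032,c)[:2] for x,y in zip(xs,ys)]);print('vial',p.mean(0),p.min(0),p.max(0))
for q in [(184,62),(345,22),(190,83),(346,42)]: print(onz('wrist',q,.032,c)[:2])
E
```

```text
268 298 149 258
((0.6158772110939026, 0.2574115991592407), (0.0241018645465374, 0.09468033909797668), 76.5267333984375)
[0.6135 0.2578] [ 0.9729 -0.231 ] -13.358234
vial [0.4779 0.2971] [0.4779 0.2971] [0.4779 0.2971]
[0.4689 0.2025]
[0.4714 0.353 ]
[0.4902 0.203 ]
[0.4906 0.3485]
```

Request:
{"op": "apply_moves", "data": {
  "rows": [
    [[-0.1,0.3,-3.5,0,0,0.03,6],[0,0,-4,0,0,0,6],[0,0,-4,0,0,0,6],[0,0,-3,0,0,0,6],[0,0,-1.4,0,0,0,6],[0,0,0,0,0,0,6]]
  ],
  "force": 40
}}

```text
t: 3.35
eef_pos: [0.6159, 0.2546, 0.0987]
ee_rot: [0.701, 0.082, 0.703, -0.082]
wrist_force: [-1.0, 0.1, -1.1]
opening: 0.06
```

```bash
python3 - <<'E'
from h import *
im,c=snap('wrist','w3');o=ctrl.get_obs();print(o['t'],o['eef_pos'],o['opening'],o['wrist_force'])
E
```

```text
3.4 [0.61696767 0.25511439 0.10077381] 0.060229469723103855 [ 0.34637624 -0.13630868  0.5677006 ]
```

View pics/w3.png

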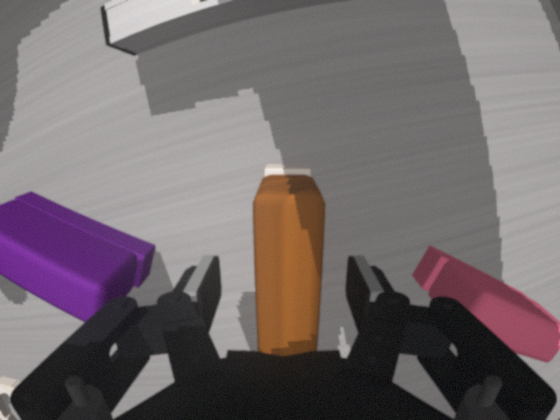

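Request:
{"op": "apply_moves", "data": {
  "rows": [
    [[0,0,-0.2,0,0,0,2],[0,0,0,0,0,0,2],[0,0,0,0,0,0,2],[0,0,0,0,0,0,2],[0,0,0,0,0,0,2],[0,0,3,0,0,0,2],[0,0,4,0,0,0,2],[0,0,4,0,0,0,2],[0,0,2,0,0,0,2]]
  ],
  "force": 40
}}

```text
t: 4.3
eef_pos: [0.6178, 0.2562, 0.2327]
ee_rot: [0.704, 0.081, 0.701, -0.08]
wrist_force: [1.8, -0.0, -1.4]
opening: 0.0257
```

```bash
python3 - <<'E'
from h import *
im,c=snap('wrist','w4');o=ctrl.get_obs();print(o['t'],o['eef_pos'],o['opening'],o['wrist_force'],o['joints'])
im,c=snap('side','s4')
E
```

```text
4.35 [0.6185187  0.2563373  0.23523239] 0.025516297223932328 [ 1.22508294 -0.11914495  2.5469231 ] [1.98069368e-01 3.06341688e-01 2.00184404e-01 1.45652851e+00
 6.64705168e-05 4.26800156e-01]
```

View pics/w4.png

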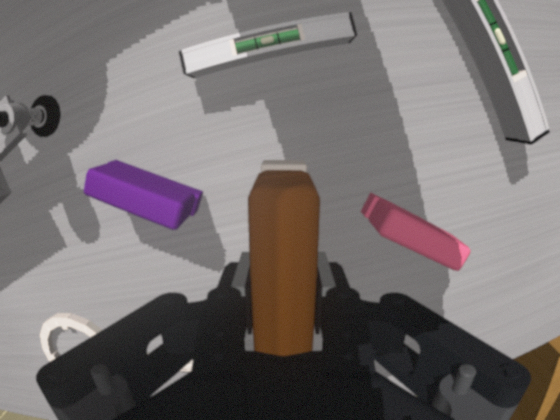

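View pics/s4.png

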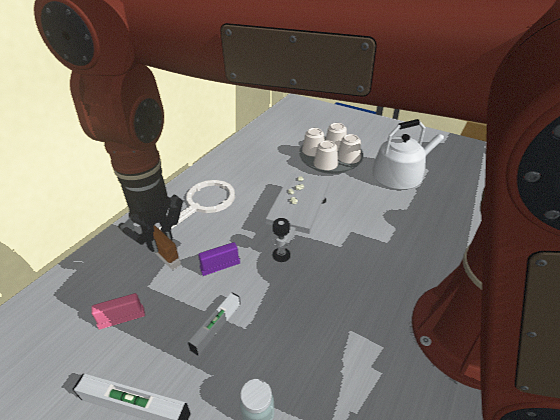

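Request:
{"op": "apply_moves", "data": {
  "rows": [
    [[-1.44,-4.1,0.8,0,0,0.057,2],[-1.44,-4.1,0.8,0,0,0.057,2],[-1.44,-4.1,0.4,0,0,0.057,2],[-1.44,-4.1,0,0,0,0.057,2],[-1.44,-4.1,0,0,0,0.057,2],[-1.44,-4.1,0,0,0,0.057,2],[-1.44,-4.1,0,0,0,0.057,2],[-1.44,-4.1,-2,0,0,0.057,2],[0,0,0,0,0,0,2],[0,0,0,0,0,0,2]]
  ]
}}

```text
t: 5.4
eef_pos: [0.5007, -0.0726, 0.2264]
ee_rot: [0.702, -0.079, 0.703, 0.08]
wrist_force: [-0.9, 0.3, -1.1]
opening: 0.0257
```

```bash
python3 - <<'E'
from h import *
im,c=snap('wrist','w5');o=ctrl.get_obs();print(o['t'],o['eef_pos'],o['opening'],o['wrist_force'],o['joints'])
q=o['ee_rot'];M=R.from_quat([q[1],q[2],q[3],q[0]]).as_matrix();print('yaw',np.arctan2(M[1,1],M[0,1]),M[:,0])
np.save('c5.npy',c[1])
im,c=snap('side','s5')
E
```

```text
5.45 [ 0.50131351 -0.0718563   0.22719124] 0.02566467459367913 [ 0.77159764  0.62494896 -0.81673754] [-4.01371320e-01 -1.83438832e-01 -3.22333758e-01  1.43311439e+00
  4.68509586e-04 -6.27404666e-01]
yaw 1.7968290029032747 [-9.33546833e-04  9.05165656e-04 -9.99999155e-01]
```

View pics/w5.png

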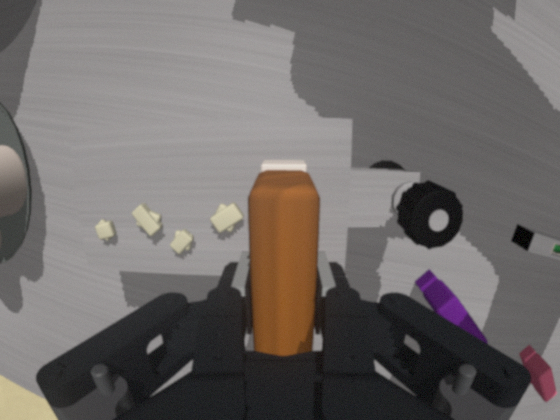

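View pics/s5.png

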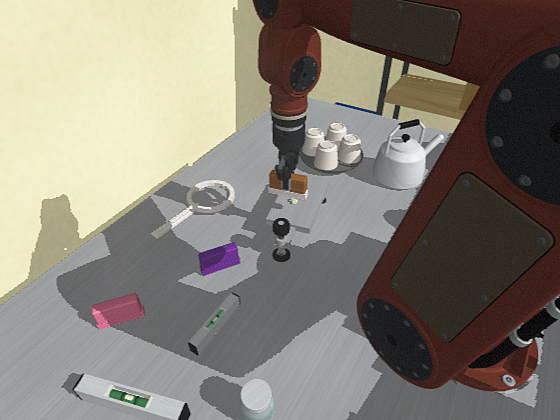

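Request:
{"op": "apply_moves", "data": {
  "rows": [
    [[0,0,-3,0,0,0,2],[0,0,-2,0,0,0,2],[0,0,-0.4,0,0,0,2],[0,0,0,0,0,0,2],[0,0,0,0,0,0,2]]
  ]
}}

```text
t: 6.0
eef_pos: [0.5023, -0.0718, 0.1753]
ee_rot: [0.703, -0.081, 0.702, 0.08]
wrist_force: [-0.2, -0.0, -1.1]
opening: 0.0261
```

Request:
{"op": "apply_moves", "data": {
  "rows": [
    [[0,0,-0.1,0,0,0,2],[0,0,0,0,0,0,2]]
  ]
}}

```text
t: 6.2
eef_pos: [0.502, -0.0722, 0.1738]
ee_rot: [0.703, -0.08, 0.702, 0.08]
wrist_force: [0.9, 0.2, -1.2]
opening: 0.0253
```

Request:
{"op": "apply_moves", "data": {
  "rows": [
    [[0,0,-0.1,0,0,0,2],[0,0,0,0,0,0,2]]
  ]
}}

```text
t: 6.4
eef_pos: [0.5016, -0.0722, 0.1721]
ee_rot: [0.703, -0.08, 0.702, 0.08]
wrist_force: [0.7, -0.5, -1.4]
opening: 0.0257
```

Request:
{"op": "apply_moves", "data": {
  "rows": [
    [[0,0,-0.1,0,0,0,2],[0,0,0,0,0,0,2]]
  ]
}}

```text
t: 6.6
eef_pos: [0.5015, -0.0722, 0.1708]
ee_rot: [0.702, -0.08, 0.703, 0.08]
wrist_force: [-0.1, -1.0, -2.3]
opening: 0.0254
```

Request:
{"op": "apply_moves", "data": {
  "rows": [
    [[0,0,-0.1,0,0,0,2],[0,0,0,0,0,0,2]]
  ]
}}

```text
t: 6.8
eef_pos: [0.5015, -0.0721, 0.1698]
ee_rot: [0.702, -0.08, 0.703, 0.08]
wrist_force: [0.9, -1.1, -1.6]
opening: 0.0255
```

```bash
python3 - <<'E'
from h import *
im,c=snap('side','s6');o=ctrl.get_obs();print(o['t'],o['eef_pos'],o['wrist_force'])
crop(im,240,140,340,250,'s6c',6)
E
```

```text
6.85 [ 0.50153218 -0.0720984   0.16983415] [ 0.08939517 -0.1082994  -1.47793883]
```

View pics/s6c.png

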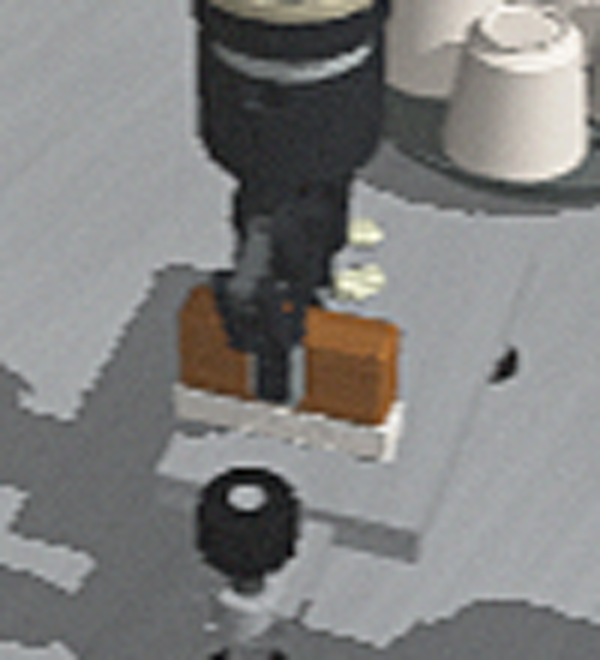

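Request:
{"op": "apply_moves", "data": {
  "rows": [
    [[0,0,-0.1,0,0,0,2],[0,0,0,0,0,0,2]]
  ]
}}

```text
t: 7.05
eef_pos: [0.5016, -0.0722, 0.1694]
ee_rot: [0.703, -0.08, 0.702, 0.08]
wrist_force: [-2.4, 0.6, 3.3]
opening: 0.0257
```

Request:
{"op": "apply_moves", "data": {
  "rows": [
    [[0,0,-0.1,0,0,0,2],[0,0,0,0,0,0,2]]
  ]
}}

```text
t: 7.25
eef_pos: [0.5016, -0.0722, 0.1693]
ee_rot: [0.703, -0.08, 0.702, 0.08]
wrist_force: [-6.8, 2.4, 13.1]
opening: 0.0254
```

Request:
{"op": "apply_moves", "data": {
  "rows": [
    [[0,0,0.15,0,0,0,2],[0.22,-0.98,0,0,0,0,2],[0.22,-0.98,0,0,0,0,2],[0.22,-0.98,0.01,0,0,0,2],[0.22,-0.98,0,0,0,0,2],[0.22,-0.98,0.01,0,0,0,2],[0.22,-0.98,0,0,0,0,2],[0.22,-0.98,0.01,0,0,0,2]]
  ]
}}

```text
t: 8.05
eef_pos: [0.5171, -0.1417, 0.1696]
ee_rot: [0.703, -0.08, 0.703, 0.08]
wrist_force: [-1.0, 0.8, 0.6]
opening: 0.0256
```

```bash
python3 - <<'E'
from h import *
im,c=snap('wrist','w7')
im,c=snap('side','s7');o=ctrl.get_obs();print(o['t'],o['eef_pos'],o['wrist_force'])
crop(im,240,110,340,230,'s7c',5)
E
```

```text
8.15 [ 0.51724037 -0.1422861   0.16966438] [ 0.74944133 -1.34082114  0.48257725]
```

View pics/s7c.png

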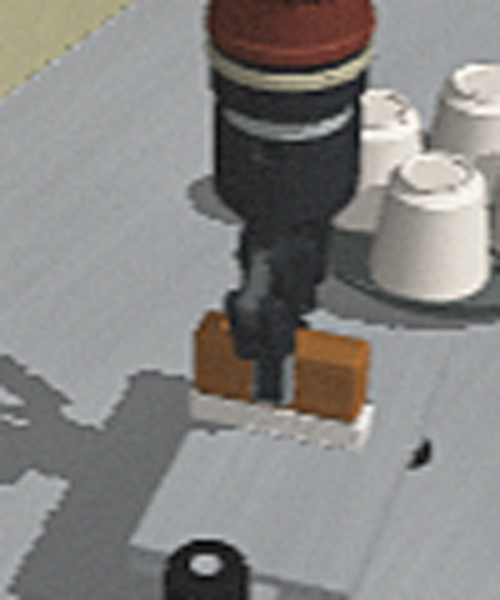

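View pics/w7.png

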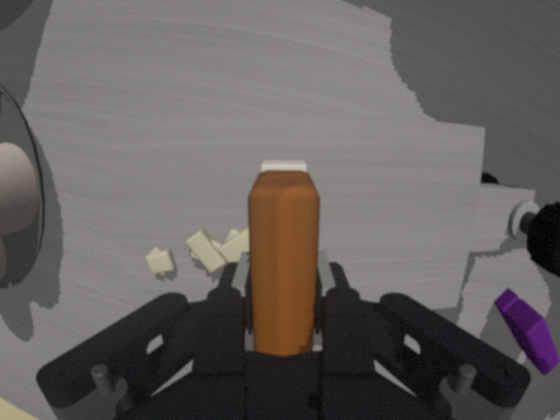

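Request:
{"op": "apply_moves", "data": {
  "rows": [
    [[0.22,-0.98,0,0,0,0,2],[0.22,-0.98,0.01,0,0,0,2],[0.22,-0.98,0,0,0,0,2],[0.22,-0.98,0.01,0,0,0,2],[0.22,-0.98,0,0,0,0,2],[0.22,-0.98,0.01,0,0,0,2],[0.22,-0.98,0,0,0,0,2],[0.22,-0.98,0,0,0,0,2],[0.22,-0.98,0,0,0,0,2],[0.22,-0.98,0,0,0,0,2]]
  ]
}}

```text
t: 9.15
eef_pos: [0.5391, -0.2396, 0.17]
ee_rot: [0.703, -0.08, 0.703, 0.08]
wrist_force: [0.3, 1.1, 0.3]
opening: 0.0253
```

Request:
{"op": "apply_moves", "data": {
  "rows": [
    [[0.22,-0.98,0,0,0,0,2],[0.11,-0.49,0,0,0,0,2],[0,0,0,0,0,0,2]]
  ]
}}

```text
t: 9.45
eef_pos: [0.5423, -0.2542, 0.1698]
ee_rot: [0.702, -0.08, 0.703, 0.08]
wrist_force: [-0.2, 0.2, -1.0]
opening: 0.0254
```

```bash
python3 - <<'E'
from h import *
im,c=snap('wrist','w8')
im,c=snap('side','s8');o=ctrl.get_obs();print(o['t'],o['eef_pos'],o['wrist_force'])
crop(im,240,110,340,230,'s8c',5)
E
```

```text
9.55 [ 0.54212003 -0.25333975  0.16973791] [-0.76718408  0.29756605 -1.546956  ]
```

View pics/s8c.png

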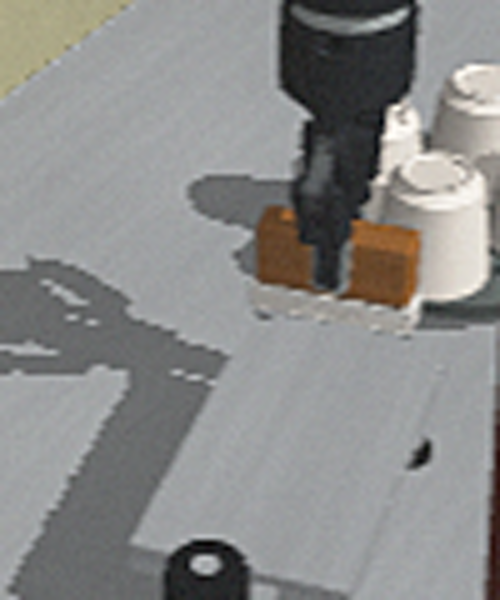

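View pics/w8.png

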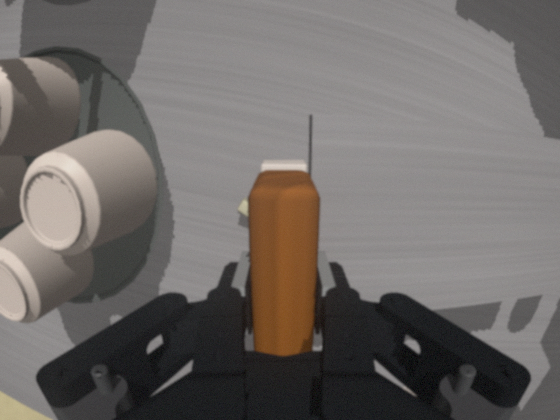

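Request:
{"op": "apply_moves", "data": {
  "rows": [
    [[0,0,3.5,0,0,0,2],[0.68,4.6,2.5,0,0,-0.041,2],[0.68,4.63,0,0,0,-0.041,2],[0.68,4.63,0,0,0,-0.041,2],[0.68,4.63,0,0,0,-0.041,2],[0.68,4.63,0,0,0,-0.041,2],[0.68,4.63,0,0,0,-0.041,2],[0.68,4.63,0,0,0,-0.041,2],[0.68,4.63,0,0,0,-0.041,2],[0.68,4.63,0,0,0,-0.041,2]]
  ]
}}

```text
t: 10.55
eef_pos: [0.6027, 0.1629, 0.2288]
ee_rot: [0.705, 0.051, 0.705, -0.05]
wrist_force: [1.4, -0.6, -1.6]
opening: 0.0257
```

Request:
{"op": "apply_moves", "data": {
  "rows": [
    [[0.68,4.63,0,0,0,-0.041,2],[0.68,4.63,0,0,0,-0.041,2],[0,0,-4.5,0,0,0,2],[0,0,-4.5,0,0,0,2],[0,0,-2.5,0,0,0,2],[0,0,-0.7,0,0,0,2],[0,0,0,0,0,0,2]]
  ]
}}

```text
t: 11.25
eef_pos: [0.616, 0.2532, 0.1061]
ee_rot: [0.702, 0.079, 0.703, -0.079]
wrist_force: [0.3, -0.2, -0.6]
opening: 0.0256
```

Request:
{"op": "apply_moves", "data": {
  "rows": [
    [[0,0,-0.5,0,0,0,2],[0,0,-0.1,0,0,0,2],[0,0,0,0,0,0,2]]
  ]
}}

```text
t: 11.55
eef_pos: [0.6174, 0.2532, 0.102]
ee_rot: [0.703, 0.079, 0.702, -0.079]
wrist_force: [0.5, 0.2, -0.2]
opening: 0.0256
```

Request:
{"op": "apply_moves", "data": {
  "rows": [
    [[0,0,-0.15,0,0,0,2],[0,0,0,0,0,0,2]]
  ]
}}

```text
t: 11.75
eef_pos: [0.6172, 0.2532, 0.1]
ee_rot: [0.703, 0.079, 0.702, -0.079]
wrist_force: [-1.0, -0.0, 2.0]
opening: 0.0253
```

Request:
{"op": "apply_moves", "data": {
  "rows": [
    [[0,0,-0.05,0,0,0,2],[0,0,0,0,0,0,6],[0,0,0,0,0,0,6],[0,0,0,0,0,0,6],[0,0,0,0,0,0,6],[0,0,4,0,0,0,6],[0,0,4.5,0,0,0,6],[0,0,4.5,0,0,0,6]]
  ]
}}

```text
t: 12.55
eef_pos: [0.6162, 0.253, 0.2298]
ee_rot: [0.702, 0.079, 0.703, -0.079]
wrist_force: [1.0, -0.1, -0.0]
opening: 0.0597
```

```bash
python3 - <<'E'
from h import *
o=ctrl.get_obs();print(o['t'],o['eef_pos'],o['wrist_force'])
im,c=snap('wrist','w9');np.save('c9.npy',c[1])
im,c=snap('scene','sc9')
crop(im,160,140,420,300,'sc9c',3)
E
```

```text
12.55 [0.61621769 0.25303742 0.22976459] [ 1.04688019 -0.13067468 -0.03100808]
```

View pics/w9.png

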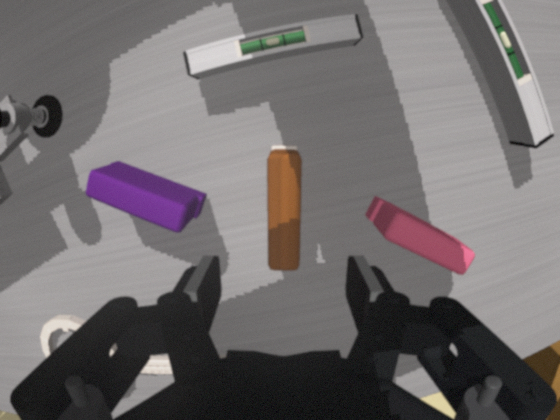

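View pics/sc9c.png

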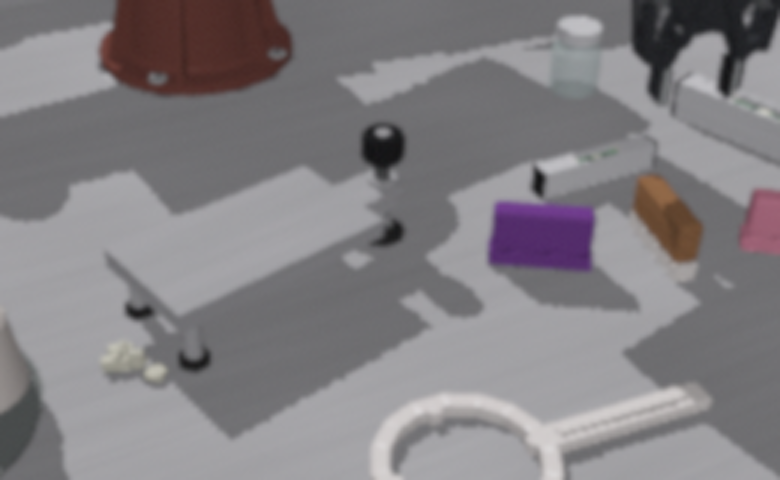

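Request:
{"op": "apply_moves", "data": {
  "rows": [
    [[-1.37,0.22,0,0,0,0.146,5],[-1.37,0.22,0,0,0,0.146,5],[-1.37,0.22,0,0,0,0.146,5],[-1.37,0.22,0,0,0,0.146,5],[-1.37,0.22,0,0,0,0.146,5],[-1.37,0.22,0,0,0,0.146,5],[-1.37,0.22,0,0,0,0.146,5],[-1.37,0.22,0,0,0,0.146,5],[-1.37,0.22,0,0,0,0.146,5],[-1.37,0.22,0,0,0,0.146,5]]
  ]
}}

```text
t: 13.65
eef_pos: [0.4791, 0.2752, 0.2285]
ee_rot: [0.575, -0.411, 0.575, 0.412]
wrist_force: [0.6, -0.8, 0.6]
opening: 0.0502
```

Request:
{"op": "apply_moves", "data": {
  "rows": [
    [[0,0,-1,0,0,0.146,5],[0,0,-1,0,0,0.146,5],[0,0,-1,0,0,0.08,5],[0,0,0,0,0,0,5],[0,0,0,0,0,0,5]]
  ]
}}

```text
t: 14.15
eef_pos: [0.4796, 0.2751, 0.1987]
ee_rot: [0.491, -0.509, 0.491, 0.509]
wrist_force: [-0.7, -0.3, 0.5]
opening: 0.0501
```

```bash
python3 - <<'E'
from h import *
o=ctrl.get_obs();print(o['t'],o['eef_pos'],o['wrist_force'],o['joints'])
q=o['ee_rot'];M=R.from_quat([q[1],q[2],q[3],q[0]]).as_matrix();print('yaw',np.arctan2(M[1,1],M[0,1]),M[:,0])
im,c=snap('wrist','w10');np.save('c10.npy',c[1])
E
```

```text
14.15 [0.47964344 0.27509104 0.19873175] [-0.74058409 -0.34160694  0.49197466] [ 2.84127048e-01 -3.22112347e-02 -2.32796368e-01  1.37055044e+00
  3.58909246e-05 -1.32146792e+00]
yaw -3.1067940266808143 [-3.35701484e-04 -6.06442080e-05 -9.99999942e-01]
```

View pics/w10.png

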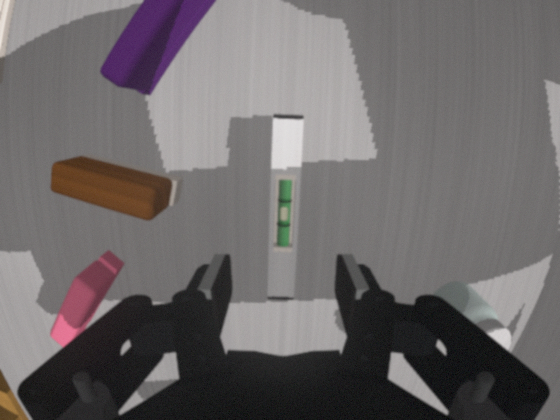

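```bash
python3 - <<'E'
from h import *
np.set_printoptions(precision=4,suppress=True)
im=cv2.imread('pics/w10.png');c=(cam('wrist')[0],np.load('c10.npy'))
crop(im,240,100,330,310,'w10c',3)
hsv=cv2.cvtColor(im,cv2.COLOR_BGR2HSV);g=cv2.inRange(hsv,(40,80,30),(85,255,255));g[:,:260]=0;g[:,310:]=0
ys,xs=np.nonzero(g);print(xs.min(),xs.max(),ys.min(),ys.max())
p=np.array([onz('wrist',(x,y),.030,c)[:2] for x,y in zip(xs,ys)]);print('vial',(p.min(0)+p.max(0))/2)
for q in [(274,116),(302,116),(268,298),(294,298)]: print(onz('wrist',q,.032,c)[:2])
E
```

```text
279 290 181 245
vial [0.4787 0.276 ]
[0.4885 0.2025]
[0.4684 0.2018]
[0.4896 0.3495]
[0.4678 0.3488]
```

View pics/w10c.png

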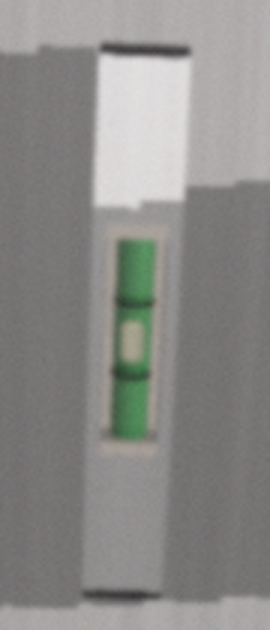

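Request:
{"op": "apply_moves", "data": {
  "rows": [
    [[-0.1,0.1,-3,0,0,-0.035,5],[0,0,-4,0,0,0,5],[0,0,-3.5,0,0,0,5],[0,0,-1,0,0,0,5],[0,0,-0.3,0,0,0,5],[0,0,0,0,0,0,5],[0,0,0,0,0,0,5]]
  ]
}}

```text
t: 14.9
eef_pos: [0.48, 0.2765, 0.0829]
ee_rot: [-0.5, 0.501, -0.499, -0.5]
wrist_force: [0.2, 0.2, 0.7]
opening: 0.0502
```

Request:
{"op": "apply_moves", "data": {
  "rows": [
    [[0,0,-0.4,0,0,0,5],[0,0,0,0,0,0,1.5],[0,0,0,0,0,0,1.5],[0,0,0,0,0,0,1.5],[0,0,0,0,0,0,1.5],[0,0,0,0,0,0,1.5],[0,0,0,0,0,0,1.5]]
  ],
  "force": 40
}}

```text
t: 15.6
eef_pos: [0.479, 0.2762, 0.0771]
ee_rot: [-0.5, 0.501, -0.499, -0.5]
wrist_force: [-0.9, -0.3, 4.7]
opening: 0.0215
```

Request:
{"op": "apply_moves", "data": {
  "rows": [
    [[0,0,3,0,0,0,1.5],[0,0,4.5,0,0,0,1.5],[0,0,4.5,0,0,0,1.5],[0.25,-4.58,2,0,0,0.025,1.5],[0.25,-4.58,1,0,0,0.025,1.5],[0.25,-4.58,0,0,0,0.025,1.5],[0.25,-4.58,0,0,0,0.025,1.5],[0.25,-4.58,0,0,0,0.025,1.5],[0.25,-4.58,0,0,0,0.025,1.5],[0.25,-4.58,0,0,0,0.025,1.5]]
  ]
}}

```text
t: 16.6
eef_pos: [0.4955, -0.0461, 0.226]
ee_rot: [0.453, -0.542, 0.454, 0.543]
wrist_force: [1.2, 0.1, -2.7]
opening: 0.0212
```

Request:
{"op": "apply_moves", "data": {
  "rows": [
    [[0.25,-4.58,0,0,0,0.025,1.5],[0.25,-4.58,-2,0,0,0.025,1.5],[0,0,-2,0,0,0,1.5],[0,0,0,0,0,0,1.5],[0,0,0,0,0,0,1.5]]
  ]
}}

```text
t: 17.1
eef_pos: [0.5006, -0.1353, 0.1862]
ee_rot: [0.44, -0.553, 0.44, 0.554]
wrist_force: [-0.7, 0.7, -1.2]
opening: 0.0213
```

```bash
python3 - <<'E'
from h import *
o=ctrl.get_obs();print(o['t'],o['eef_pos'],o['wrist_force'],o['joints'],o['opening'])
q=o['ee_rot'];M=R.from_quat([q[1],q[2],q[3],q[0]]).as_matrix();print('yaw',np.arctan2(M[1,1],M[0,1]),M[:,0])
im,c=snap('wrist','w11');np.save('c11.npy',c[1])
E
```

```text
17.1 [ 0.50064142 -0.13529135  0.18624559] [-0.66306865  0.67779235 -1.21610324] [-5.16602572e-01 -1.31787923e-01 -3.50147830e-01  1.35469046e+00
  1.95670003e-04 -2.31492005e+00] 0.02132176387184234
yaw -2.9140704515230094 [-0.00186324  0.00128347 -0.99999744]
```

View pics/w11.png

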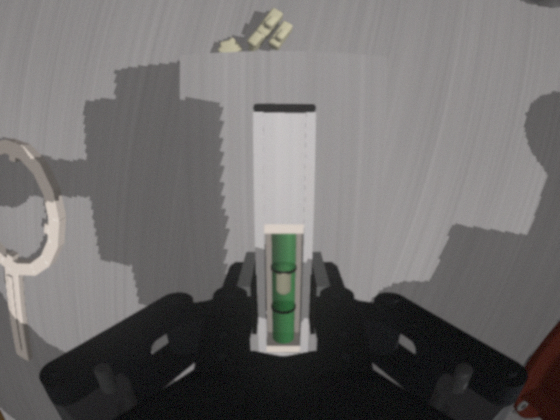

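Request:
{"op": "apply_moves", "data": {
  "rows": [
    [[0.1,0,-2,0,0,0,1.5],[0,0,-1.2,0,0,0,1.5],[0,0,-0.3,0,0,0,1.5],[0,0,0,0,0,0,1.5],[0,0,0,0,0,0,1.5]]
  ]
}}

```text
t: 17.65
eef_pos: [0.5025, -0.1359, 0.1525]
ee_rot: [-0.44, 0.554, -0.44, -0.553]
wrist_force: [-0.5, 0.8, -2.8]
opening: 0.0213
```

Request:
{"op": "apply_moves", "data": {
  "rows": [
    [[0,0,-0.1,0,0,0,1.5],[0,0,0,0,0,0,1.5]]
  ]
}}

```text
t: 17.85
eef_pos: [0.5024, -0.1361, 0.1512]
ee_rot: [-0.44, 0.554, -0.44, -0.553]
wrist_force: [-1.0, -0.1, -3.5]
opening: 0.0213
```

Request:
{"op": "apply_moves", "data": {
  "rows": [
    [[0,0,-0.1,0,0,0,1.5],[0,0,0,0,0,0,1.5]]
  ]
}}

```text
t: 18.05
eef_pos: [0.5022, -0.136, 0.1497]
ee_rot: [0.44, -0.553, 0.44, 0.554]
wrist_force: [0.3, -0.4, -2.3]
opening: 0.021
```

Request:
{"op": "apply_moves", "data": {
  "rows": [
    [[0,0,-0.1,0,0,0,1.5],[0,0,0,0,0,0,1.5]]
  ]
}}

```text
t: 18.25
eef_pos: [0.5021, -0.136, 0.1486]
ee_rot: [0.44, -0.553, 0.44, 0.554]
wrist_force: [-0.0, -0.1, -3.0]
opening: 0.0215
```

Request:
{"op": "apply_moves", "data": {
  "rows": [
    [[0,0,-0.1,0,0,0,1.5],[0,0,0,0,0,0,1.5]]
  ]
}}

```text
t: 18.45
eef_pos: [0.5021, -0.136, 0.1476]
ee_rot: [0.44, -0.553, 0.44, 0.554]
wrist_force: [-0.1, -0.5, -2.2]
opening: 0.0214
```

Request:
{"op": "apply_moves", "data": {
  "rows": [
    [[0,0,-0.1,0,0,0,1.5],[0,0,0,0,0,0,1.5]]
  ]
}}

```text
t: 18.65
eef_pos: [0.5023, -0.136, 0.1469]
ee_rot: [-0.44, 0.554, -0.44, -0.553]
wrist_force: [-0.1, 0.5, -0.5]
opening: 0.0214
```

Request:
{"op": "apply_moves", "data": {
  "rows": [
    [[0,0,-0.05,0,0,0,1.5],[0,0,0,0,0,0,1.5]]
  ]
}}

```text
t: 18.85
eef_pos: [0.5023, -0.136, 0.1468]
ee_rot: [-0.44, 0.554, -0.44, -0.553]
wrist_force: [-3.5, 2.0, 4.7]
opening: 0.0211
```

Request:
{"op": "apply_moves", "data": {
  "rows": [
    [[0,0,0,0,0,0,5],[0,0,0,0,0,0,5],[0,0,0,0,0,0,5],[0,0,0.5,0,0,0,5],[0,0,2.5,0,0,0,6],[0,0,4,0,0,0,6],[0,0,0,0,0,0,6]]
  ]
}}

```text
t: 19.55
eef_pos: [0.5041, -0.1371, 0.2219]
ee_rot: [-0.44, 0.556, -0.44, -0.551]
wrist_force: [-0.0, 0.1, -0.1]
opening: 0.0601
```

```bash
python3 - <<'E'
from h import *
o=ctrl.get_obs();print(o['t'],o['eef_pos'],o['wrist_force'],o['opening'])
im,c=snap('wrist','w12');np.save('c12.npy',c[1])
E
```

```text
19.55 [ 0.50414854 -0.13708116  0.22192989] [-0.03368369  0.0505302  -0.08629269] 0.06008134182971596
```

View pics/w12.png

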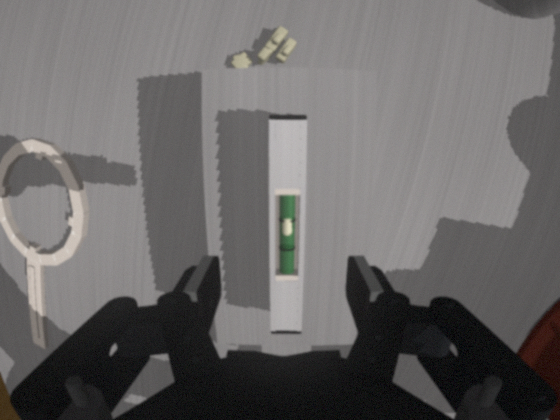

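```bash
cat > bub.py <<'E'
from h import *
def along(P):  # plate frame coords rel. C
    d=np.asarray(P[:2])-np.array([.5015,-.136]);L=np.array([-.2214,.9752]);return d@L, d@np.array([.9752,.2214])
def col(im,c,u):
    # print V/S along vial line in mm
    hsv=cv2.cvtColor(im,cv2.COLOR_BGR2HSV)
    return hsv
E
python3 - <<'E'
from bub import *
im=cv2.imread('pics/w12.png');c=(cam('wrist')[0],np.load('c12.npy'))
crop(im,255,180,320,290,'w12c',7)
for n,p in [('top end',(288,116)),('bot end',(286,331)),('TL',(269,117)),('TR',(307,117)),('BL',(270,331)),('BR',(302,331))]:
    print(n,np.round(along(onz('wrist',p,.102,c)),4))
for n,p in [('plate far L',(205,70)),('far R',(380,70)),('edge left',(208,300))]: print(n,np.round(along(onz('wrist',p,.07,c)),4))
E
```

```text
top end [-0.0743  0.0005]
bot end [0.0714 0.0007]
TL [-0.0737  0.0114]
TR [-0.0738 -0.0105]
BL [0.0715 0.0121]
BR [ 0.0714 -0.0107]
plate far L [-0.1085  0.0571]
far R [-0.1099 -0.0633]
edge left [0.0662 0.0635]
```

View pics/w12c.png

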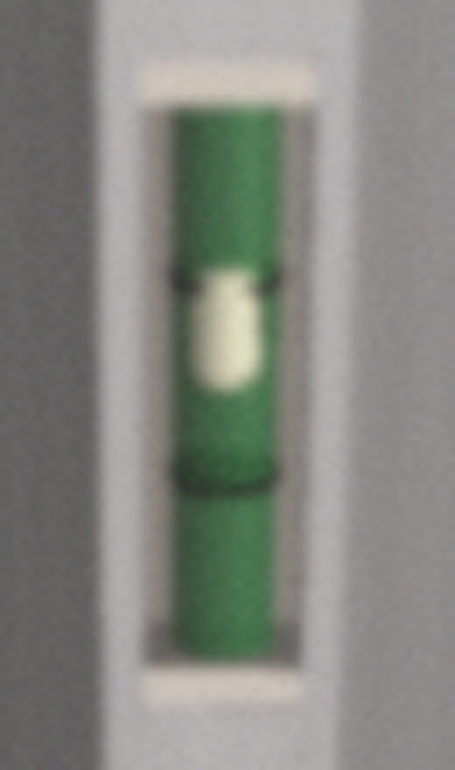

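Request:
{"op": "apply_moves", "data": {
  "rows": [
    [[-0.9,3.9,0,0,0,0,6.5],[-0.9,3.9,0,0,0,0,6.5],[-0.9,3.9,0,0,0,0,6.5],[-0.9,3.9,0,0,0,0,6.5],[0,0,0,0,0,0,6.5]]
  ]
}}

```text
t: 20.1
eef_pos: [0.4648, 0.0236, 0.2156]
ee_rot: [0.439, -0.554, 0.439, 0.555]
wrist_force: [0.4, 0.0, 0.6]
opening: 0.0644
```

```bash
python3 - <<'E'
from bub import *
o=ctrl.get_obs();print(o['t'],o['eef_pos'],o['joints'])
im,c=snap('wrist','w13')
crop(im,180,60,380,330,'w13c',2.2)
sd,c2=snap('side','s13');crop(sd,260,170,340,250,'s13c',7)
K=cam('wrist')[0]
for p in [(283,290)]: print(onz('wrist',p,.116,c))
print('knob proj',proj('wrist',(.466,.020,.116),c))
E
```

```text
20.1 [0.4648141  0.02359758 0.21560744] [-2.31943267e-01 -3.13380162e-01 -4.53765773e-01  1.43196578e+00
  9.19429483e-04 -2.03423064e+00]
[0.45834302 0.05098865 0.116     ]
knob proj [282.34508158 240.19122426]
```

View pics/w13.png

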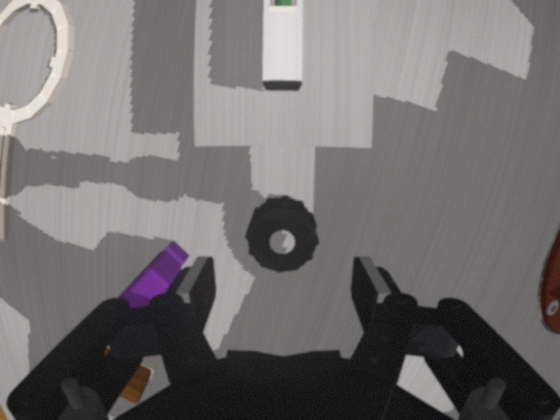

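View pics/s13c.png

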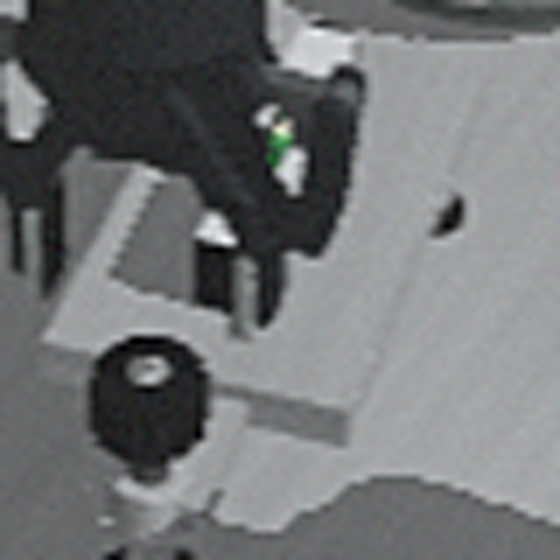

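Request:
{"op": "apply_moves", "data": {
  "rows": [
    [[0,0,-2,0,0,0,6.5],[0,0,-2,0,0,0,6.5],[0,0,-1.5,0,0,0,6.5],[0,0,-0.2,0,0,0,6.5],[0,0,0,0,0,0,6.5],[0,0,0,0,0,0,6.5]]
  ]
}}

```text
t: 20.8
eef_pos: [0.4667, 0.0196, 0.1601]
ee_rot: [-0.44, 0.554, -0.44, -0.553]
wrist_force: [0.1, -0.5, -0.3]
opening: 0.0647
```

Aligned on the knob axis. Close and turn clockwise about 1.1 rad.

Request:
{"op": "apply_moves", "data": {
  "rows": [
    [[0,0,-0.1,0,0,0,3],[0,0,0,0,0,0,3],[0,0,0,0,0,0,3],[0,0,0,0,0,0,3],[0,0,0,0,0,0,3]]
  ],
  "force": 40
}}

```text
t: 21.3
eef_pos: [0.4664, 0.0199, 0.159]
ee_rot: [-0.44, 0.554, -0.44, -0.553]
wrist_force: [-3.1, -1.2, 5.4]
opening: 0.0392
```

Request:
{"op": "apply_moves", "data": {
  "rows": [
    [[0,0,0,0,0,-0.11,3],[0,0,0,0,0,-0.11,3],[0,0,0,0,0,-0.11,3],[0,0,0,0,0,-0.11,3],[0,0,0,0,0,-0.11,3],[0,0,0,0,0,-0.11,3],[0,0,0,0,0,0,3]]
  ]
}}

```text
t: 22.0
eef_pos: [0.4663, 0.0199, 0.159]
ee_rot: [0.596, -0.38, 0.596, 0.38]
wrist_force: [-3.3, -1.4, 6.4]
opening: 0.039
```

```bash
python3 - <<'E'
from bub import *
o=ctrl.get_obs();print(o['t'],o['eef_pos'],o['joints'],o['wrist_force'],o['wrist_torque'])
im,c=snap('wrist','w14')
sd,c2=snap('scene','s14');crop(sd,180,140,340,270,'s14c',5)
E
```

```text
22.0 [0.46625729 0.01986488 0.15904635] [-2.38591332e-01 -2.90671456e-01 -5.38295329e-01  1.32282119e+00
 -4.56682380e-04 -1.37295297e+00] [-3.32077831 -1.38157479  6.4294723 ] [-0.09645305  0.78225243 -0.05203803]
```

View pics/w14.png

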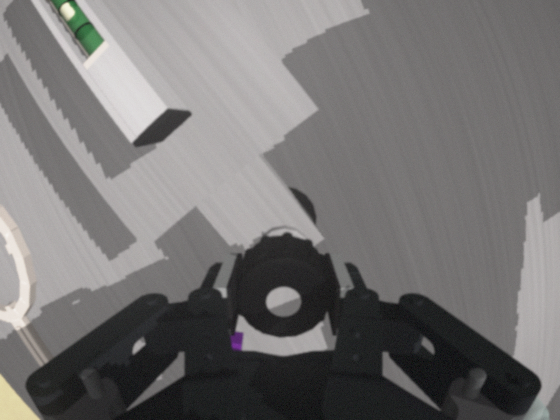

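View pics/s14c.png

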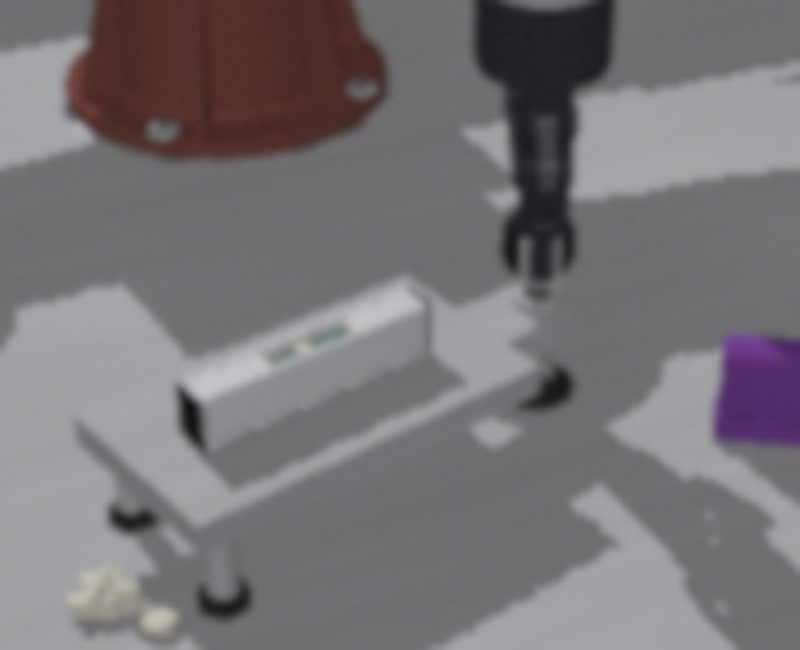

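Request:
{"op": "apply_moves", "data": {
  "rows": [
    [[0,0,0,0,0,-0.11,3],[0,0,0,0,0,-0.11,3],[0,0,0,0,0,-0.11,3],[0,0,0,0,0,-0.11,3],[0,0,0,0,0,0,3],[0,0,0,0,0,0,3]]
  ]
}}

```text
t: 22.7
eef_pos: [0.4662, 0.0199, 0.159]
ee_rot: [0.664, -0.242, 0.665, 0.242]
wrist_force: [-4.0, -0.4, 7.6]
opening: 0.0391
```

Request:
{"op": "apply_moves", "data": {
  "rows": [
    [[0,0,0,0,0,0,6.5],[0,0,0,0,0,0,6.5],[0,0,0,0,0,0,6.5],[0,0,3,0,0,0,6.5],[0,0,3,0,0,0,6.5],[0.9,-3.9,0,0,0,0.1,6.5],[0.9,-3.9,0,0,0,0.1,6.5],[0,0,0,0,0,0,6.5]]
  ]
}}

```text
t: 23.5
eef_pos: [0.4851, -0.0615, 0.2183]
ee_rot: [0.637, -0.308, 0.637, 0.307]
wrist_force: [-0.5, 0.6, -0.8]
opening: 0.0648
```

```bash
python3 - <<'E'
from bub import *
o=ctrl.get_obs();print(o['t'],o['eef_pos'],o['joints'],o['wrist_force'],o['wrist_torque'])
im,c=snap('wrist','w15')
E
```

```text
23.5 [ 0.48507683 -0.06149629  0.21832602] [-3.93939826e-01 -2.40160139e-01 -3.87845229e-01  1.42170329e+00
 -8.63238703e-04 -1.29274507e+00] [-0.4640005   0.61403192 -0.78660507] [ 0.04752998  0.01266687 -0.00816139]
```

View pics/w15.png

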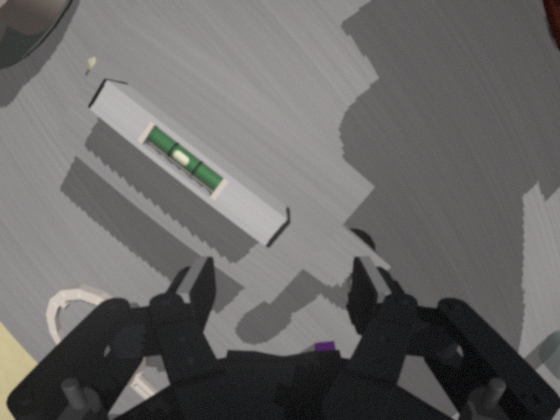

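```bash
python3 - <<'E'
from bub import *
im=cv2.imread('pics/w15.png');crop(im,130,110,240,205,'w15c',7)
E
```

```text
(no output)
```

View pics/w15c.png

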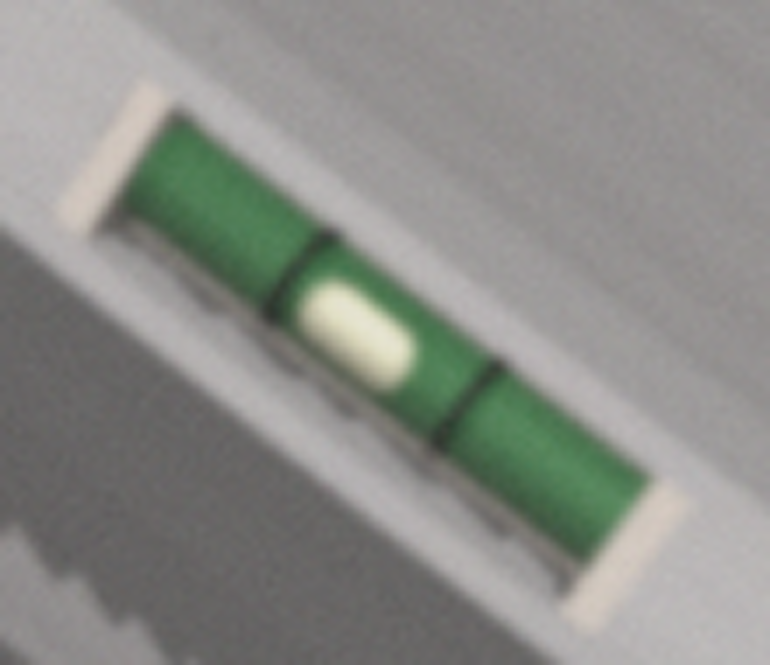

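Request:
{"op": "apply_moves", "data": {
  "rows": [
    [[3,-1,0,0,0,0,6.5],[3,-1,0,0,0,0,6.5],[0,0,0,0,0,0,6.5],[0,0,0,0,0,0,6.5],[0,0,0,0,0,0,6.5]]
  ]
}}

```text
t: 24.05
eef_pos: [0.5436, -0.0772, 0.2182]
ee_rot: [0.637, -0.307, 0.637, 0.307]
wrist_force: [-0.2, -0.4, 0.2]
opening: 0.0649
```

```bash
cat >> bub.py <<'E'
def read(name):
    im,c=snap('wrist',name)
    z=.1
    # rectify vial area: plate coords (along -35..35 mm, lat -12..12) at height z, 10 px/mm
    L=np.array([-.2214,.9752]);X=np.array([.9752,.2214]);C=np.array([.5015,-.136])
    H,W=240,700;mx=np.zeros((H,W),np.float32);my=mx.copy()
    for i in range(0,H):
        for j in range(0,W):
            P=C+L*(j-350)/10000+X*(i-120)/10000
            mx[i,j],my[i,j]=proj('wrist',(P[0],P[1],z),c)
    cv2.imwrite(f'pics/{name}r.png',cv2.remap(im,mx,my,cv2.INTER_CUBIC))
    K,V=c;print('cam',along(np.linalg.inv(V)[:3,3]))
E
python3 - <<'E'
from bub import *
o=ctrl.get_obs();print(o['t'],o['eef_pos'])
read('w16')
E
```

```text
24.05 [ 0.54361139 -0.07716467  0.21822095]
cam (np.float64(0.005386311983729964), np.float64(-0.00015854127835712056))
```

View pics/w16r.png

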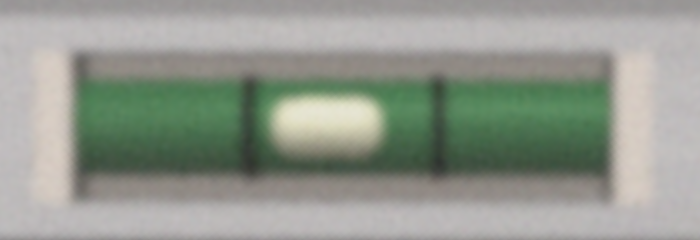

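Request:
{"op": "apply_moves", "data": {
  "rows": [
    [[-2.6,3.27,0,0,0,0,6.5],[-2.6,3.27,0,0,0,0,6.5],[-2.6,3.26,0,0,0,0,6.5],[0,0,-1.5,0,0,0,6.5],[0,0,-2.5,0,0,0,6.5],[0,0,-1.5,0,0,0,6.5],[0,0,-0.5,0,0,0,6.5],[0,0,0,0,0,0,6.5],[0,0,0,0,0,0,6.5]]
  ]
}}

```text
t: 25.0
eef_pos: [0.4666, 0.0197, 0.1589]
ee_rot: [0.637, -0.307, 0.637, 0.307]
wrist_force: [0.1, 0.2, 0.1]
opening: 0.0649
```

Request:
{"op": "apply_moves", "data": {
  "rows": [
    [[0,0,0,0,0,0,3],[0,0,0,0,0,0,3],[0,0,0,0,0,0,3],[0,0,0,0,0,0,3],[0,0,0,0,0,-0.09,3],[0,0,0,0,0,-0.09,3],[0,0,0,0,0,-0.09,3],[0,0,0,0,0,-0.09,3],[0,0,0,0,0,0,3],[0,0,0,0,0,0,3]]
  ]
}}

```text
t: 26.0
eef_pos: [0.4664, 0.02, 0.1592]
ee_rot: [0.682, -0.188, 0.681, 0.188]
wrist_force: [-3.8, 1.1, 5.8]
opening: 0.0391
```

Request:
{"op": "apply_moves", "data": {
  "rows": [
    [[0,0,0,0,0,0,6.5],[0,0,0,0,0,0,6.5],[0,0,0,0,0,0,6.5],[0,0,3,0,0,0,6.5],[0,0,3,0,0,0.09,6.5],[2.6,-3.5,0,0,0,0.09,6],[2.6,-3.5,0,0,0,0.09,5],[2.6,-3.3,0,0,0,0.09,4],[0,0,0,0,0,0,3],[0,0,0,0,0,0,3]]
  ]
}}

```text
t: 27.0
eef_pos: [0.5441, -0.0835, 0.2175]
ee_rot: [0.637, -0.306, 0.638, 0.307]
wrist_force: [0.4, 0.5, 0.1]
opening: 0.03
```

```bash
python3 - <<'E'
from bub import *
o=ctrl.get_obs();print(o['t'],o['eef_pos'],o['joints'])
read('w17')
E
```

```text
27.0 [ 0.54412716 -0.08354219  0.21754433] [-3.90071117e-01 -4.39004444e-02 -2.09979343e-01  1.40638549e+00
  1.73232712e-04 -1.28634055e+00]
cam (np.float64(-0.0008710670205863191), np.float64(-0.0011082943937563833))
```

View pics/w17r.png

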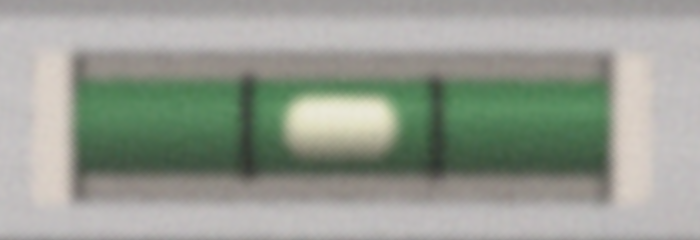

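Request:
{"op": "apply_moves", "data": {
  "rows": [
    [[-0.85,-1.08,0,0,0,-0.135,0],[-0.85,-1.08,0,0,0,-0.135,0],[-0.85,-1.08,0,0,0,-0.135,0],[-0.85,-1.08,0,0,0,-0.135,0],[-0.85,-1.08,0,0,0,-0.135,0],[0,0,-1.5,0,0,0,0],[0,0,-1.5,0,0,0,0],[0,0,-0.4,0,0,0,0],[0,0,0,0,0,0,0],[0,0,0,0,0,0,0]]
  ]
}}

```text
t: 28.05
eef_pos: [0.5018, -0.1365, 0.1841]
ee_rot: [0.703, -0.079, 0.703, 0.079]
wrist_force: [0.4, 1.0, -0.3]
opening: 0.0
```

```bash
python3 - <<'E'
from bub import *
o=ctrl.get_obs();print(o['t'],o['eef_pos'],o['opening'],o['wrist_force'],along(o['eef_pos']))
q=o['ee_rot'];M=R.from_quat([q[1],q[2],q[3],q[0]]).as_matrix();print('yaw',np.arctan2(M[1,1],M[0,1]),M[:,0])
im,c=snap('wrist','w18')
sd,c2=snap('side','s18');crop(sd,250,130,340,240,'s18c',6)
E
```

```text
28.05 [ 0.50183018 -0.13652137  0.18412759] 4.270330112950777e-05 [ 0.39005201  1.0371302  -0.31303917] (np.float64(-0.0005815403179486921), np.float64(0.00020656040116216488))
yaw 1.7955766328573617 [-2.39497064e-04  3.19939214e-04 -9.99999920e-01]
```

View pics/w18.png

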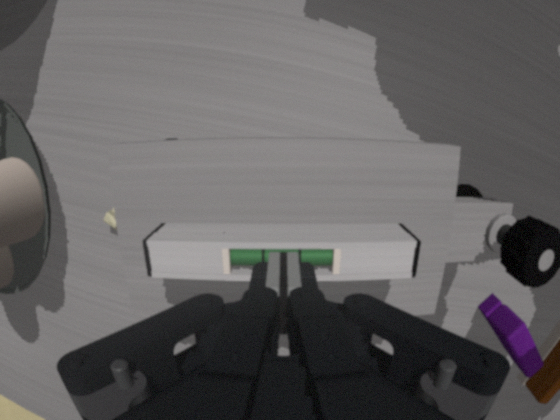

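View pics/s18c.png

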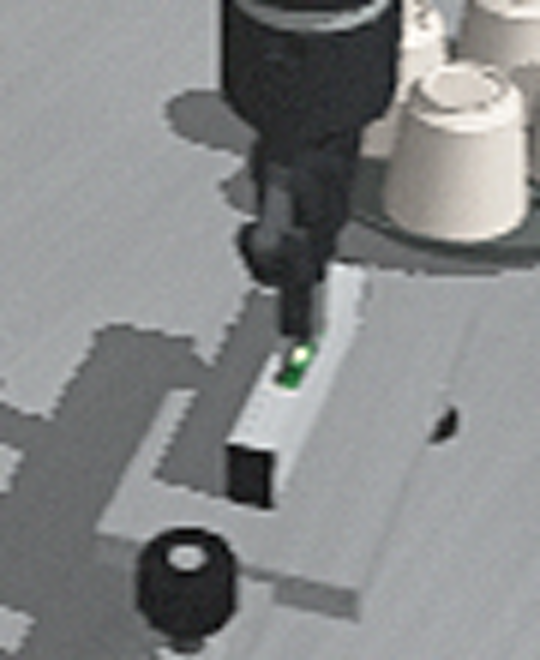

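Request:
{"op": "apply_moves", "data": {
  "rows": [
    [[0,0,-0.4,0,0,0,0],[0,0,-0.2,0,0,0,0],[0,0,0,0,0,0,0],[0,0,0,0,0,0,0]]
  ]
}}

```text
t: 28.55
eef_pos: [0.5017, -0.137, 0.1782]
ee_rot: [0.703, -0.079, 0.703, 0.079]
wrist_force: [0.1, 0.0, -1.0]
opening: -0.0001
```

Request:
{"op": "apply_moves", "data": {
  "rows": [
    [[0,0,-0.1,0,0,0,0],[0,0,0,0,0,0,0]]
  ]
}}

```text
t: 28.75
eef_pos: [0.5017, -0.137, 0.1772]
ee_rot: [0.703, -0.079, 0.703, 0.079]
wrist_force: [0.1, -0.3, 0.1]
opening: 0.0001
```

Request:
{"op": "apply_moves", "data": {
  "rows": [
    [[0,0,-0.1,0,0,0,0],[0,0,0,0,0,0,0]]
  ]
}}

```text
t: 28.95
eef_pos: [0.5017, -0.137, 0.1761]
ee_rot: [0.703, -0.079, 0.703, 0.079]
wrist_force: [-0.2, 0.3, -0.0]
opening: -0.0005
```

Request:
{"op": "apply_moves", "data": {
  "rows": [
    [[0,0,-0.1,0,0,0,0],[0,0,0,0,0,0,0]]
  ]
}}

```text
t: 29.15
eef_pos: [0.5017, -0.137, 0.1751]
ee_rot: [0.703, -0.079, 0.703, 0.079]
wrist_force: [0.5, 0.0, 0.2]
opening: 0.0003
```

Request:
{"op": "apply_moves", "data": {
  "rows": [
    [[0,0,-0.05,0,0,0,0],[0,0,0,0,0,0,0]]
  ]
}}

```text
t: 29.35
eef_pos: [0.5017, -0.137, 0.1747]
ee_rot: [0.703, -0.079, 0.703, 0.079]
wrist_force: [-0.1, -0.4, 0.3]
opening: -0.0001
```

Request:
{"op": "apply_moves", "data": {
  "rows": [
    [[0,0,-0.05,0,0,0,0],[0,0,0,0,0,0,0]]
  ]
}}

```text
t: 29.55
eef_pos: [0.5017, -0.137, 0.1747]
ee_rot: [0.703, -0.079, 0.703, 0.079]
wrist_force: [-2.6, 0.6, 4.0]
opening: -0.0001
```

Request:
{"op": "apply_moves", "data": {
  "rows": [
    [[0,0,-0.05,0,0,0,0],[0,0,0,0,0,0,0]]
  ]
}}

```text
t: 29.75
eef_pos: [0.5018, -0.137, 0.1746]
ee_rot: [0.703, -0.079, 0.703, 0.079]
wrist_force: [-3.4, 2.5, 9.3]
opening: 0.0003
```

Request:
{"op": "apply_moves", "data": {
  "rows": [
    [[-0.02,0.01,-0.005,0,0,0,0],[0,0,0,0,0,0,0],[0,0,0,0,0,0,0]]
  ]
}}

```text
t: 30.05
eef_pos: [0.5017, -0.137, 0.1746]
ee_rot: [0.703, -0.079, 0.702, 0.079]
wrist_force: [-2.8, 1.6, 8.4]
opening: 0.0002
```

```bash
python3 - <<'E'
from bub import *
F=[]
for i in range(6):
    F.append(ctrl.get_obs()['wrist_force']); im=ctrl.capture('scene' if i<3 else 'side')
    if i==2: cv2.imwrite('pics/sc20.png',im[:,:,::-1]);crop(im[:,:,::-1],170,120,350,280,'sc20c',4)
    if i==5: cv2.imwrite('pics/s20.png',im[:,:,::-1]);crop(im[:,:,::-1],260,150,340,230,'s20c',7)
print(np.round(F,2),np.mean(F,0),np.std(F,0)); o=ctrl.get_obs();print(o['t'],o['eef_pos'])
E
```

```text
[[-2.79  1.64  8.38]
 [-3.35  0.89  7.82]
 [-1.96  0.97  7.84]
 [-3.25  1.34  8.33]
 [-2.78  2.41  9.1 ]
 [-2.94  0.74  9.1 ]] [-2.84429279  1.33409972  8.42932891] [0.45113223 0.56853747 0.52002343]
30.35 [ 0.50172157 -0.13700246  0.1746287 ]
```

View pics/sc20c.png

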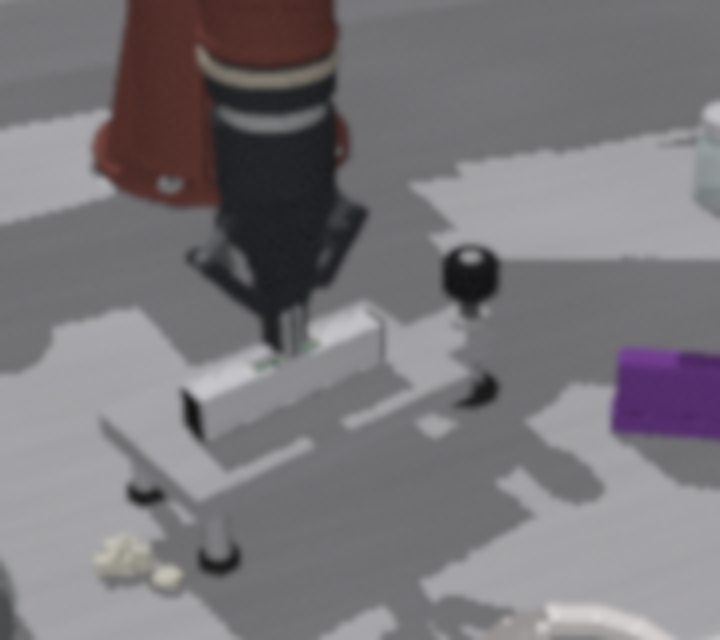

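View pics/s20c.png

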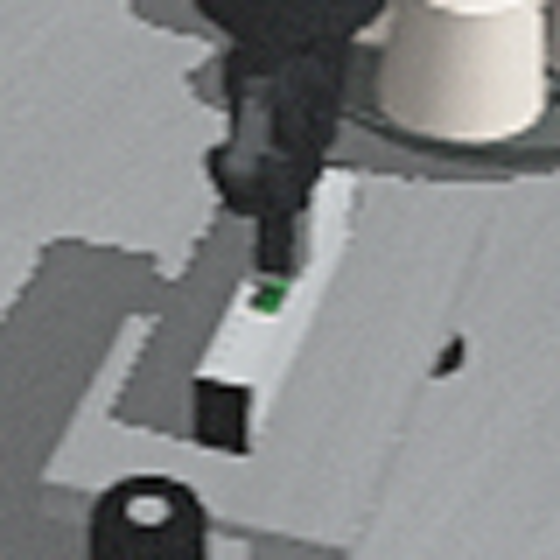

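Request:
{"op": "apply_moves", "data": {
  "rows": [
    [[-0.02,0.01,-0.02,0,0,0,0],[0,0,0,0,0,0,0],[0,0,0,0,0,0,0],[0,0,0,0,0,0,0],[0,0,0,0,0,0,0]]
  ]
}}

```text
t: 30.85
eef_pos: [0.5017, -0.137, 0.1746]
ee_rot: [0.703, -0.079, 0.702, 0.078]
wrist_force: [-2.6, 0.8, 8.8]
opening: -0.0
```

```bash
python3 - <<'E'
from bub import *
F=[]
for i in range(8):
    F.append(ctrl.get_obs()['wrist_force']); im=ctrl.capture('wrist')
cv2.imwrite('pics/w21.png',im[:,:,::-1]);crop(im[:,:,::-1],200,220,380,340,'w21c',4)
print(np.mean(F,0),np.std(F,0)); o=ctrl.get_obs();print(o['t'],o['eef_pos'])
E
```

```text
[-2.57850537  1.20801137  9.68616665] [0.36506831 0.24009394 0.62411176]
31.25 [ 0.50168572 -0.13698182  0.17463405]
```

View pics/w21c.png

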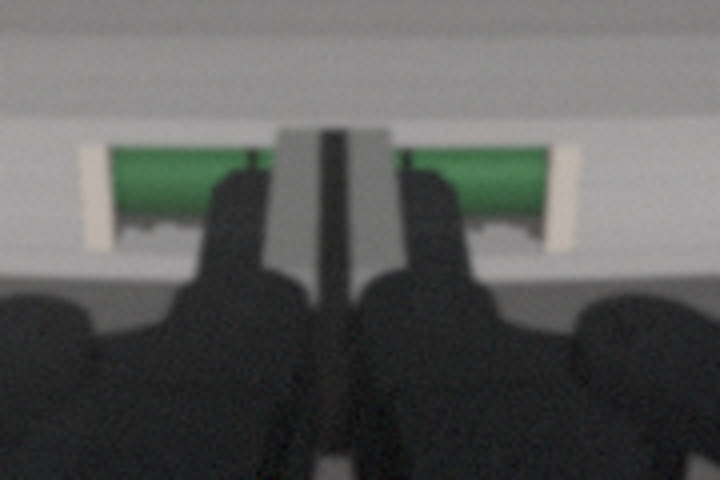

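```bash
python3 -c "
from station import ctrl
print(ctrl.hand_in())"
```

```text
the job is handed in; nothing more can be done
None
```

I did the whole job in the order asked and handed it in at about 31 s, with the fingers still pressing on the middle of the level.

- **Chips:** I held the wood/white scraper block and pushed all four chips off the far end of the stand in one stroke. A scene view then showed the top bare, with the chips on the worktop beside the stand. I put the block back upright where it had stood.
- **Level:** I set the smaller level on the stand. It sat within about 1 mm of the plate's centre and parallel to its length.
- **Knob:** I turned it clockwise in two goes, about 1.1 rad and then 0.36 rad. From above, the bubble read about -1.5 mm after the first turn and about -0.2 mm after the second.
- **Final push:** The averaged vertical force was 9.7 N, with about 2.8 N of sideways force left over. My first press gave only 8.4 N, so I pressed slightly further.

- **Not seen at the end:** While pressing, the fingers hide the bubble. Both rings show either side of them and no bubble shows outside the rings, but the centred reading itself comes from just before the press.
- **Readings that disagreed:** The first bubble reading (-4.5 mm, before any turning) does not fit the later ones. It was taken before the bubble had settled and at a slant, so I relied on the later views from straight above.

I kept clear of the kettle, cups, jar, wrench and look-alikes, and saw no contact with any of them.

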